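# Close down the connector test dock

## Task

Close down the connector test dock: pull out every plug that is still seated in it and put them all, along with any plug that lies on the bench, inside the empty loose bin; then swing the dock's hinged guard bail over to the front until its bar rests fully home in the two hooks. After that, turn the lever of the air valve to half open (45 degrees) to purge the sockets, and leave the other things on the bench where they are.

Things in the scene. Friction and masses are not known exactly. Their poses are not given: they have to be found in the camera images.
- plug0: connector plug (may be absent): white ribbed block 34 (x) x 28 (y) x 46 mm tall, round boot 18 mm wide on top; below it a notched shank 20 x 16 mm, 33 mm long. Origin: centre of the block's underside (sits on the dock); z points out of the socket: block 0 to 46, boot to 62, shank to -33 mm. About 70 g; a sprung detent holds it in its socket, 5 to 15 N to pull straight out
- plug1: connector plug (may be absent): white ribbed block 34 (x) x 28 (y) x 46 mm tall, round boot 18 mm wide on top; below it a notched shank 20 x 16 mm, 33 mm long. Origin: centre of the block's underside (sits on the dock); z points out of the socket: block 0 to 46, boot to 62, shank to -33 mm. About 70 g; a sprung detent holds it in its socket, 5 to 15 N to pull straight out
- plug2: connector plug (may be absent): white ribbed block 34 (x) x 28 (y) x 46 mm tall, round boot 18 mm wide on top; below it a notched shank 20 x 16 mm, 33 mm long. Origin: centre of the block's underside (sits on the dock); z points out of the socket: block 0 to 46, boot to 62, shank to -33 mm. About 70 g; a sprung detent holds it in its socket, 5 to 15 N to pull straight out
- plug3: connector plug (may be absent): white ribbed block 34 (x) x 28 (y) x 46 mm tall, round boot 18 mm wide on top; below it a notched shank 20 x 16 mm, 33 mm long. Origin: centre of the block's underside (sits on the dock); z points out of the socket: block 0 to 46, boot to 62, shank to -33 mm. About 70 g; a sprung detent holds it in its socket, 5 to 15 N to pull straight out
- plug4: connector plug (may be absent): white ribbed block 34 (x) x 28 (y) x 46 mm tall, round boot 18 mm wide on top; below it a notched shank 20 x 16 mm, 33 mm long. Origin: centre of the block's underside (sits on the dock); z points out of the socket: block 0 to 46, boot to 62, shank to -33 mm. About 70 g; a sprung detent holds it in its socket, 5 to 15 N to pull straight out
- plug5: connector plug (may be absent): white ribbed block 34 (x) x 28 (y) x 46 mm tall, round boot 18 mm wide on top; below it a notched shank 20 x 16 mm, 33 mm long. Origin: centre of the block's underside (sits on the dock); z points out of the socket: block 0 to 46, boot to 62, shank to -33 mm. About 70 g; a sprung detent holds it in its socket, 5 to 15 N to pull straight out
- dock: connector test dock, fixed to the bench: black block 140 (x) x 310 (y) x 55 mm high, four sockets in a row along its y axis at y = -90, -30, 30, 90 mm, x = 0 (which of them hold a plug differs from start to start). Origin: centre of its underside, front faces its -x. Two steel hooks stand on the front edge at x = -55, y = +-122 mm, up to 95 mm high
- bail (a joint): angle of the dock's guard bail: wire frame, 12 mm round cross bar 286 mm long, flat strip 34 mm wide between its arms. 0 = closed: the bar lies level in the two front hooks and the strip covers the sockets; grows as it swings up and back over the dock, pi/2 = upright, up to 2.65 folded back. A stiff hinge: it stays where it is left
- bail_bar (a point): middle of the bail's cross bar (on its centre line), 100 mm from the hinge line
- bail_hinge (a point): middle of the bail's hinge line, which runs along the dock's y axis, 45 mm behind the sockets and 85 mm above the bench
- bin: loose, empty open-topped grey plastic bin, 240 (x) x 170 (y) x 70 mm high, walls and floor 5 mm, 0.6 kg. Origin: centre of its underside
- valve: air valve, fixed to the bench: a brass ball valve in a steel pipe that runs along the valve's y axis, 58 mm above the bench, on a base plate 90 x 200 mm. Origin: centre of the underside of the plate; the lever turns about the vertical line through it
- valve_lever (a joint): angle of the valve's lever. 0 = shut: lever across the pipe, pointing along the valve's -x; grows clockwise seen from above to pi/2 = fully open: lever along the pipe, pointing along the valve's +y; pi/4 = half open. It stays where it is left
- valve_grip (a point): grip point on the lever: middle of its black sleeve (75 mm long, 15 mm wide, 18 mm high), 90 mm from the turning axis, 107 mm above the bench
- jar: bystander: blue jar with a red lid, 90 mm wide, 85 mm high; origin at the centre of its underside
- driver: bystander: screwdriver with a red handle lying on the bench
- tape: bystander: flat roll of tape, 100 mm wide, 45 mm high; origin at the centre of its underside
- reel: bystander: metal solder reel, 64 mm wide, 52 mm high; origin at the centre of its underside
- tube: bystander: cardboard tube standing on end, 84 mm wide, 120 mm high; origin at the centre of its underside
- anvil: bystander: small bench crimper, 120 x 70 x 65 mm, blue top on a dark steel base; origin at the centre of its underside

How it is judged:
By the outcome, as a careful person would: the job done as asked, in the order asked, and still so for the second after the job is handed in, with the robot touching nothing.
Of plug0, plug1, plug2, plug3, plug4, plug5 only 4 to 6 are there at a start; the rules pass over those that are not, and their reading is None.
At some moment in a run one of bin, plug0, plug1, plug2, plug3, plug4, plug5 may be knocked a few centimetres aside while the robot is not near it.
Once in a run the grip may slacken for a moment while it holds something.
It also fails if it takes over 210 s, if anything falls off the work surface, if the arm or the gripper's body presses on something with over 40 N, if the wrist force passes 120 N, or if a joint passes its speed limit or range.

## Robot

A 7-joint arm with a two-finger parallel gripper is mounted at the origin on the work surface. World frame = base frame: x ahead of the robot, y to its left, z up, the work surface at z = 0. Lengths are in m, angles in rad, forces in N, time in s.
With the tool pointing down it reaches from about 0.425 to 0.875 m from the base axis. Payload 4.7 kg.
Tool frame: the origin (TCP) lies on the centre line of the jaws, within the pads' length; the fingertips stand 14 mm ahead of it and the grasp point (between the pads) lies 5 mm behind it; z points along the fingers, y is the line along which they close (so a half turn about z gives the same grasp; the last joint's range is limited). The gripper opens to 87 mm and grips with 3 to 60 N. Pads are 19 mm wide; open, the fingers measure 117 mm over their backs; the gripper's body (75 mm by 190 mm) begins 51 mm behind the grasp point.
Start: joints at [1.33, 0.321, -0.07, 1.45, 0.023, 1.371, -0.057], TCP at [0.164, -0.629, 0.237] pointing down, gripper open.
Joint ranges: [-2.86, 2.86], [-0.3, 2.09], [-1.38, 1.24], [0.06, 2.45], [-1.56, 4.7], [0.09, 2.05], [-2.69, 2.69]. Speed limits (rad/s): [2.57, 2.57, 3.14, 3.14, 3.14, 3.14, 3.14].

## Interface

Orientations are given as a rotation vector (axis times angle).
In Python, from bench import ctrl gives the robot as it stands.
- The arm moves only by the tool send_rows, never from a script. Its argument "steps" is a list of rows, each an object of numbers: "tx", "ty", "tz": the shift along the tool's x, y, z in units of 60 mm (1.0 is 60 mm); "turn": the turn about the tool's z in units of 8 degrees (1.0 is 8 degrees); "grip": the opening, from 0 (shut) to 1 (fully open). A call has 1 to 12 rows; each row shifts and turns the commanded pose from where the row before left it, along the tool's axes as they then stand; what a row does not reach is not made up. A row lasts 1/8 s, in which the tool goes at most 62.5 mm and 10.7 degrees, less where a joint would pass 70% of its speed; a pose out of reach is approached as far as the arm can. A call is refused whole if a number of a shift passes 1 or a number of a turn 1, either way. A call with a gripper value outside its range is refused whole. The fingers move at their own pace and stop on an object; "newtons" is the grip in N (left out, the last holds). Time passes only in rows, so rows that do not move let the fingers close. It gives the time, the measured TCP pose, the force, the opening and the grip force at its end, in the units of the state.
- ctrl.get_state(): the state, without advancing time (a new reading comes with each control period).
- ctrl.get_image(name): name is "scene" or "top"; returns a dict with "pixels" (420x560x3 uint8, red, green, blue), "K" (3x3 intrinsics, pixels), "cam_to_world" (4x4, takes a point from camera to world coordinates). Camera axes: x right, y down, z forward; pixel columns grow to the right and rows downward; lengths in m; the calibration is good to about 2 mm. A picture is of the moment at which its call begins. There is no depth.
- ctrl.close_job(): hands the job in; it is judged then, once.
The state is a dict: "time": time; "joint_positions": joint angles; "qd": joint speeds; "joint_torque": joint torques, N m; "position": TCP position; "tool_rot": TCP orientation; "ft_force": force on the tool from outside, world axes, zero at the start; "torque": the same for the moment, N m; "grip_width": opening from 0.0 (shut) to 1.0 (fully open); "grip_force": force on a finger pad.
Only numpy, scipy, OpenCV 4.12 (cv2) and the standard library are available. Lean on these libraries where they do the work, as an engineer would, in place of code of your own. Each camera call takes 0.05 s, during which the arm holds its last target. There are 200 camera calls.

## Working session

There is one attempt and no reset: what is moved stays moved. The work goes in short steps, Python scripts to look and compute and a tool call to move; the robot and the scene stay as the last step left them, time stands still between calls to the robot, and variables do not carry over. Pictures are saved under pics/ and viewed, at most 14 in all, crops included, and the job is handed in when it is done.

Besides the shell and the picture viewer there is one more tool, called as name([rows], argument=value, ...), one row to a line, values as JSON. send_rows: Moves the arm, as the interface text tells. Its arguments: {"type":"object","properties":{"steps":{"type":"array"},"newtons":{"type":"number"}},"required":["steps"]}

```bash
mkdir -p pics; ls
cat > h.py <<'E'
import numpy as np, cv2
from bench import ctrl
def snap(name,fn):
    im=ctrl.get_image(name); cv2.imwrite(f'pics/{fn}.png',cv2.cvtColor(im['pixels'],cv2.COLOR_RGB2BGR)); np.savez(f'pics/{fn}.npz',K=im['K'],T=im['cam_to_world'],px=im['pixels']); return im
def load(fn): return np.load(f'pics/{fn}.npz')
def ray(im,u,v):
    d=im['T'][:3,:3]@np.linalg.inv(im['K'])@[u,v,1]; return im['T'][:3,3],d/np.linalg.norm(d)
def atz(im,u,v,z):
    o,d=ray(im,u,v); return o+d*(z-o[2])/d[2]
def tri(a,ua,b,ub):
    o1,d1=ray(a,*ua);o2,d2=ray(b,*ub)
    s=np.linalg.lstsq(np.c_[d1,-d2],o2-o1,rcond=None)[0]
    p,q=o1+s[0]*d1,o2+s[1]*d2; return (p+q)/2,np.linalg.norm(p-q)
def proj(im,P):
    T=np.linalg.inv(im['T']);c=T[:3,:3]@np.asarray(P)+T[:3,3];c=im['K']@c;return c[:2]/c[2]
E
python3 - <<'E'
from h import *
for n in('scene','top'):
    im=snap(n,n+'0'); print(n,im['K'].tolist(),im['cam_to_world'].round(3).tolist())
print(ctrl.get_state())
E
```

```text
pics
scene [[427.3978735555123, 0.0, 280.324210296233], [0.0, 427.3978735555123, 203.43161701015785], [0.0, 0.0, 1.0]] [[-0.711, 0.44, -0.549, 1.142], [0.703, 0.461, -0.541, 0.543], [0.015, -0.771, -0.637, 0.749], [0.0, 0.0, 0.0, 1.0]]
top [[439.25940504102255, 0.0, 275.6204072217068], [0.0, 439.25940504102255, 212.69473225095825], [0.0, 0.0, 1.0]] [[-0.002, -0.994, 0.111, 0.486], [-1.0, -0.001, -0.028, 0.015], [0.028, -0.111, -0.993, 1.156], [0.0, 0.0, 0.0, 1.0]]
{'time': 0.1, 'joint_positions': array([ 1.33014173,  0.32173805, -0.07007378,  1.45157858,  0.02261687,
        1.37079438, -0.05691068]), 'qd': array([-8.10085373e-04, -2.52729523e-03,  1.80976686e-03, -2.52396373e-03,
       -1.33555630e-03,  2.51621223e-05,  6.51082813e-04]), 'joint_torque': array([-3.94604422e-04, -4.92572379e+01, -4.05972172e-01, -3.13401103e+01,
       -6.41284254e-02,  3.95693968e-02,  6.34469757e-05]), 'position': array([ 0.16362564, -0.62857069,  0.23556497]), 'tool_rot': array([-3.11445300e+00, -3.98887144e-01,  5.22948248e-04]), 'ft_force': array([-0.21380259, -0.44472137,  0.40290296]), 'torque': array([-0.00930869,  0.03527476,  0.02885153]), 'grip_force': 0.0, 'grip_width': 1.0003488011953026}
```

View pics/scene0.png

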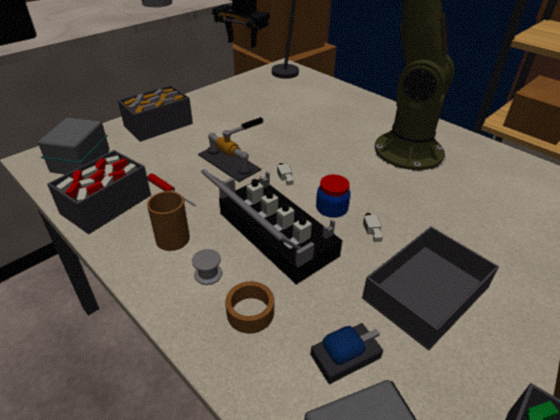

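View pics/top0.png

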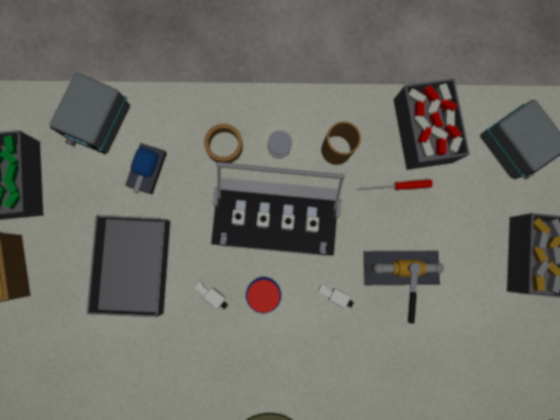

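The top view shows the dock with four seated plugs at about (239,217), (264,217), (289,217) and (313,220). Two plugs lie on the bench at about (212,295) and (337,297). The bin is at (129,265), the valve pivot at (413,268) with its lever pointing to the robot, and the bail is folded back. I'll zoom in on both views to measure.

Run:
```python
import cv2
t=cv2.imread('pics/top0.png');s=cv2.imread('pics/scene0.png')
cv2.imwrite('pics/tc.png',cv2.resize(t[155:315,190:365],None,fx=3.7,fy=3.7,interpolation=cv2.INTER_CUBIC))
cv2.imwrite('pics/sc.png',cv2.resize(s[150:285,195:395],None,fx=4,fy=4,interpolation=cv2.INTER_CUBIC))
```

```text
(no output)
```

View pics/tc.png

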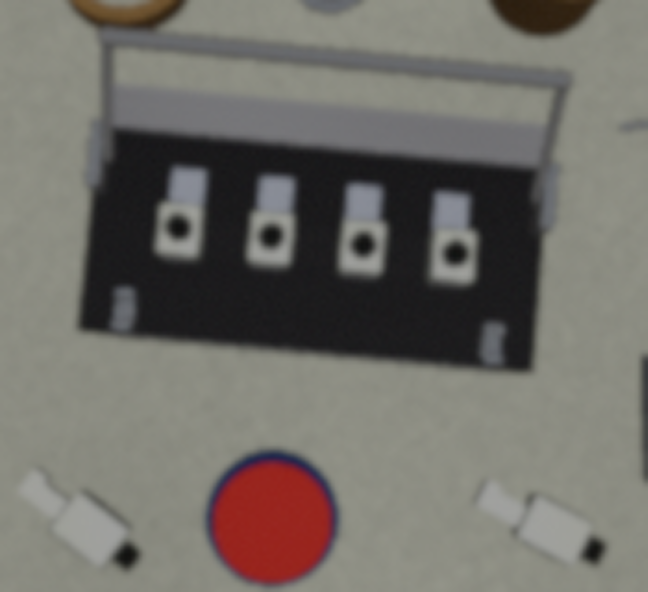

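View pics/sc.png

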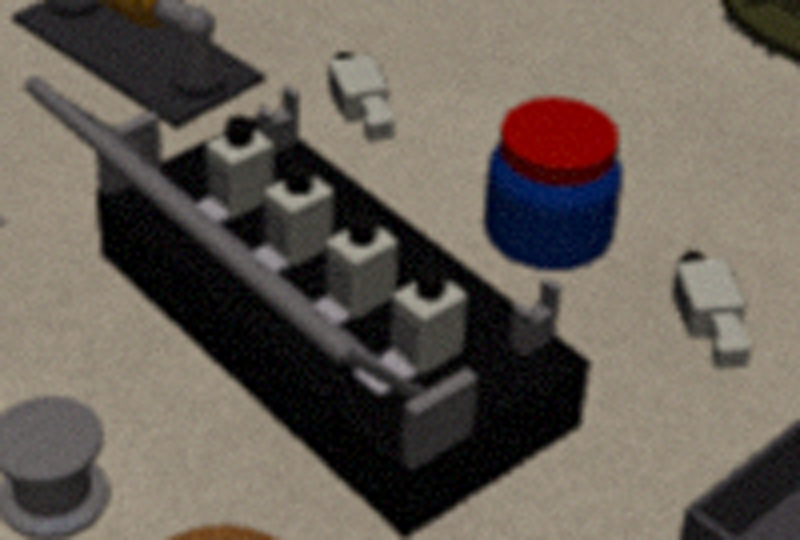

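Run:
```python
from h import *
t=load('top0');s=load('scene0')
T=lambda x,y:(190+x/3.7-.4,155+y/3.7-.4)
S=lambda x,y:(195+x/4-.4,150+y/4-.4)
np.set_printoptions(precision=4,suppress=True)
tb=[(178,227),(271,236),(363,245),(456,254)];sb=[(430,280),(363,225),(300,174),(240,124)]
for a,b in zip(tb,sb): print('boot',*tri(t,T(*a),s,S(*b)), atz(t,*T(*a),.117))
for n,a,b in [('barL',(108,38),None),('barR',(566,78),(36,84)),('lp1blk',(88,530),(712,282)),('lp1boot',(127,556),(694,258)),('lp2blk',(556,530),(358,78)),('lp2boot',(595,550),(345,57)),('jar',(272,522),(558,130)),('hookL',(122,300),(548,290)),('hookR',(492,335),(290,95))]:
    print(n, tri(t,T(*a),s,S(*b)) if b else '', 'z.018',atz(t,*T(*a),.016),'z.1',atz(t,*T(*a),.095))
for n,p,z in [('bin tl',(95,216),.07),('bin tr',(169,217),.07),('bin bl',(88,314),.07),('bin br',(163,315),.07)]: print(n,atz(t,*p,z))
print('valve', tri(t,(413.5,268),s,(230,134)),'lev tip',tri(t,(411,321),s,(262,121)), atz(t,411,321,.107),atz(t,414,268,.1))
for n,p in [('plateTL',(364,251)),('TR',(439,251)),('BL',(364,284)),('BR',(440,285))]: print(n,atz(t,*p,.005))
for c in [(80,328),(530,370),(110,130),(545,168)]: print('dock',atz(t,*T(*c),.055))
```

```text
boot [0.5956 0.0751 0.1109] 0.0004682662416707637 [0.5948 0.0749 0.117 ]
boot [0.5895 0.0154 0.1116] 0.0003465575468870048 [0.589  0.0153 0.117 ]
boot [ 0.5836 -0.0439  0.1124] 0.0003800096514319828 [ 0.5833 -0.0438  0.117 ]
boot [ 0.5778 -0.1039  0.1146] 3.438316646627724e-06 [ 0.5775 -0.1036  0.117 ]
barL  z.018 [0.7405 0.1316 0.016 ] z.1 [0.7229 0.1235 0.095 ]
barR (array([ 0.6826, -0.1674,  0.1637]), np.float64(0.002464621394461569)) z.018 [ 0.7129 -0.1955  0.016 ] z.1 [ 0.6972 -0.1809  0.095 ]
lp1blk (array([0.3966, 0.1396, 0.028 ]), np.float64(2.9348165222720092e-05)) z.018 [0.3956 0.1409 0.016 ] z.1 [0.4019 0.1322 0.095 ]
lp1boot (array([0.3784, 0.1135, 0.0209]), np.float64(9.747357517001172e-05)) z.018 [0.3779 0.114  0.016 ] z.1 [0.3854 0.1071 0.095 ]
lp2blk (array([ 0.3944, -0.1811,  0.0221]), np.float64(0.0011605634834638218)) z.018 [ 0.3943 -0.1826  0.016 ] z.1 [ 0.4007 -0.1689  0.095 ]
lp2boot (array([ 0.3808, -0.2082,  0.021 ]), np.float64(0.0007592606384394815)) z.018 [ 0.3806 -0.2095  0.016 ] z.1 [ 0.3879 -0.1939  0.095 ]
jar (array([0.406 , 0.014 , 0.0854]), np.float6
[... 215 characters left out ...]
kR (array([ 0.5227, -0.1245,  0.0999]), np.float64(0.01041846609390382)) z.018 [ 0.5294 -0.1398  0.016 ] z.1 [ 0.5264 -0.1291  0.095 ]
bin tl [0.5991 0.4276 0.07  ]
bin tr [0.5969 0.2469 0.07  ]
bin bl [0.3629 0.4339 0.07  ]
bin br [0.3597 0.2553 0.07  ]
valve (array([ 0.4676, -0.3424,  0.1027]), np.float64(0.010417154339826819)) lev tip (array([ 0.3446, -0.3334,  0.1026]), np.float64(0.00631252197309573)) [ 0.3472 -0.3344  0.107 ] [ 0.4711 -0.3485  0.1   ]
plateTL [ 0.5144 -0.2503  0.005 ]
TR [ 0.5142 -0.4495  0.005 ]
BL [ 0.4287 -0.2482  0.005 ]
BR [ 0.4255 -0.4482  0.005 ]
dock [0.5328 0.1439 0.055 ]
dock [ 0.5042 -0.1601  0.055 ]
dock [0.6678 0.1254 0.055 ]
dock [ 0.6423 -0.1726  0.055 ]
```

Boot tops triangulate to z ≈ 0.112 and sit 60 mm apart, as expected. The dock origin is about (0.586, -0.014) with a yaw of -5.5°. The bin is at about (0.480, 0.341), and the bail is at about 2.27 rad. Next is a planner helper, then the loose plug near the valve.

```bash
cat > plan.py <<'E'
# usage: plan.py "x,y,z,theta,grip" ... (theta = tool-x heading, deg; '_' keeps)
import sys,json,numpy as np
from scipy.spatial.transform import Rotation as Ro
from bench import ctrl
s=ctrl.get_state();p=np.array(s['position']);M=Ro.from_rotvec(s['tool_rot']).as_matrix()
th=np.degrees(np.arctan2(M[1,0],M[0,0]));g=round(float(np.clip(s['grip_width'],0,1)),2)
print('now',p.round(4),'th',round(th,1),'q7',round(s['joint_positions'][6],2),'t',round(s['time'],1))
rows=[]
for a in sys.argv[1:]:
    a=a.split(',');st=.02 if a[-1]=='s' else .05
    t=[float(v) if v!='_' else None for v in a[:5]]
    q=np.array([p[i] if t[i] is None else t[i] for i in range(3)]);d=0 if t[3] is None else t[3]-th
    if len(sys.argv)>0 and abs(d)>180: d-=360*np.sign(d)
    g=g if t[4] is None else t[4]
    n=int(max(1,np.ceil(np.linalg.norm(q-p)/st-.01),np.ceil(abs(d)/7.9)))
    for i in range(n):
        c,sn=np.cos(np.radians(th)),np.sin(np.radians(th));v=(q-p)/(n-i)
        r=dict(tx=c*v[0]+sn*v[1],ty=sn*v[0]-c*v[1],tz=-v[2],turn=-(d/n)/8)
        r={k:round(x/.06,2) if k!='turn' else round(x,2) for k,x in r.items()}
        x,y,z=[.06*r[k] for k in('tx','ty','tz')]
        p=p+[c*x+sn*y,sn*x-c*y,-z];th-=8*r['turn']
        r={k:x for k,x in r.items() if x};r['grip']=g;rows.append(r)
for i in range(0,len(rows),12): print(json.dumps(rows[i:i+12]).replace(' ',''))
E
python3 plan.py .397,-.176,.14,63.5,.9 .397,-.176,.021,_,.9
```

```text
now [ 0.1636 -0.6286  0.2356] th 14.6 q7 -0.06 t 0.1
[{"tx":0.51,"ty":-0.57,"tz":0.14,"turn":-0.56,"grip":0.9},{"tx":0.56,"ty":-0.53,"tz":0.15,"turn":-0.56,"grip":0.9},{"tx":0.6,"ty":-0.49,"tz":0.14,"turn":-0.56,"grip":0.9},{"tx":0.63,"ty":-0.44,"tz":0.15,"turn":-0.56,"grip":0.9},{"tx":0.67,"ty":-0.39,"tz":0.14,"turn":-0.56,"grip":0.9},{"tx":0.7,"ty":-0.33,"tz":0.15,"turn":-0.56,"grip":0.9},{"tx":0.72,"ty":-0.28,"tz":0.14,"turn":-0.56,"grip":0.9},{"tx":0.74,"ty":-0.22,"tz":0.15,"turn":-0.56,"grip":0.9},{"tx":0.75,"ty":-0.17,"tz":0.14,"turn":-0.56,"grip":0.9},{"tx":0.77,"ty":-0.11,"tz":0.15,"turn":-0.56,"grip":0.9},{"tx":0.77,"ty":-0.04,"tz":0.14,"turn":-0.56,"grip":0.9},{"tz":0.66,"grip":0.9}]
[{"tz":0.66,"grip":0.9},{"tz":0.67,"grip":0.9}]
```

send_rows([
  {"tx": 0.51, "ty": -0.57, "tz": 0.14, "turn": -0.56, "grip": 0.9},
  {"tx": 0.56, "ty": -0.53, "tz": 0.15, "turn": -0.56, "grip": 0.9},
  {"tx": 0.6, "ty": -0.49, "tz": 0.14, "turn": -0.56, "grip": 0.9},
  {"tx": 0.63, "ty": -0.44, "tz": 0.15, "turn": -0.56, "grip": 0.9},
  {"tx": 0.67, "ty": -0.39, "tz": 0.14, "turn": -0.56, "grip": 0.9},
  {"tx": 0.7, "ty": -0.33, "tz": 0.15, "turn": -0.56, "grip": 0.9},
  {"tx": 0.72, "ty": -0.28, "tz": 0.14, "turn": -0.56, "grip": 0.9},
  {"tx": 0.74, "ty": -0.22, "tz": 0.15, "turn": -0.56, "grip": 0.9},
  {"tx": 0.75, "ty": -0.17, "tz": 0.14, "turn": -0.56, "grip": 0.9},
  {"tx": 0.77, "ty": -0.11, "tz": 0.15, "turn": -0.56, "grip": 0.9},
  {"tx": 0.77, "ty": -0.04, "tz": 0.14, "turn": -0.56, "grip": 0.9},
  {"grip": 0.9},
], newtons=30)

```text
validation failed for argument at $.st...
```

```bash
python3 plan.py .397,-.176,.06,63.5,.9 .397,-.176,.021,_,.9,s; python3 -c "
from h import *
snap('scene','s1')
im=cv2.imread('pics/s1.png');cv2.imwrite('pics/s1c.png',cv2.resize(im[100:260,200:400],None,fx=3,fy=3))"
```

```text
now [ 0.1636 -0.6286  0.2356] th 14.6 q7 -0.06 t 0.1
[{"tx":0.51,"ty":-0.57,"tz":0.27,"turn":-0.56,"grip":0.9},{"tx":0.56,"ty":-0.53,"tz":0.27,"turn":-0.56,"grip":0.9},{"tx":0.6,"ty":-0.49,"tz":0.27,"turn":-0.56,"grip":0.9},{"tx":0.63,"ty":-0.44,"tz":0.26,"turn":-0.56,"grip":0.9},{"tx":0.67,"ty":-0.39,"tz":0.27,"turn":-0.56,"grip":0.9},{"tx":0.7,"ty":-0.33,"tz":0.26,"turn":-0.56,"grip":0.9},{"tx":0.72,"ty":-0.28,"tz":0.27,"turn":-0.56,"grip":0.9},{"tx":0.74,"ty":-0.22,"tz":0.26,"turn":-0.56,"grip":0.9},{"tx":0.75,"ty":-0.17,"tz":0.27,"turn":-0.56,"grip":0.9},{"tx":0.77,"ty":-0.11,"tz":0.26,"turn":-0.56,"grip":0.9},{"tx":0.77,"ty":-0.04,"tz":0.27,"turn":-0.56,"grip":0.9},{"tz":0.32,"grip":0.9}]
[{"tz":0.33,"grip":0.9}]
```

View pics/s1c.png

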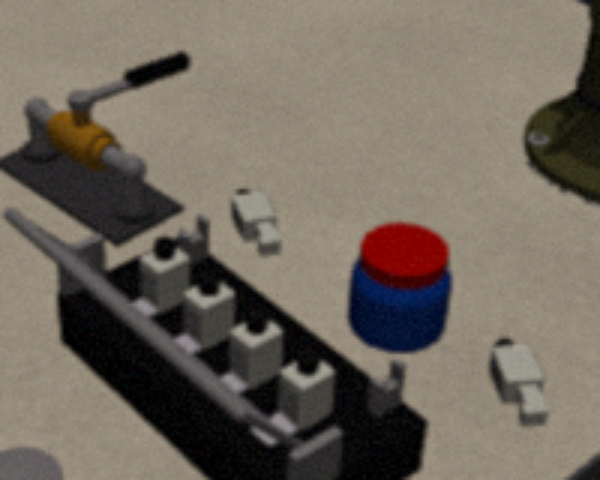

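The move was refused before anything happened, so the arm is still at the start and the picture shows the scene unchanged. A row probably needs all five keys, so I'll send complete rows.

send_rows([
  {"tx": 0.51, "ty": -0.57, "tz": 0.14, "turn": -0.56, "grip": 0.9},
  {"tx": 0.56, "ty": -0.53, "tz": 0.15, "turn": -0.56, "grip": 0.9},
  {"tx": 0.6, "ty": -0.49, "tz": 0.14, "turn": -0.56, "grip": 0.9},
  {"tx": 0.63, "ty": -0.44, "tz": 0.15, "turn": -0.56, "grip": 0.9},
  {"tx": 0.67, "ty": -0.39, "tz": 0.14, "turn": -0.56, "grip": 0.9},
  {"tx": 0.7, "ty": -0.33, "tz": 0.15, "turn": -0.56, "grip": 0.9},
  {"tx": 0.72, "ty": -0.28, "tz": 0.14, "turn": -0.56, "grip": 0.9},
  {"tx": 0.74, "ty": -0.22, "tz": 0.15, "turn": -0.56, "grip": 0.9},
  {"tx": 0.75, "ty": -0.17, "tz": 0.14, "turn": -0.56, "grip": 0.9},
  {"tx": 0.77, "ty": -0.11, "tz": 0.15, "turn": -0.56, "grip": 0.9},
  {"tx": 0.77, "ty": -0.04, "tz": 0.14, "turn": -0.56, "grip": 0.9},
  {"tx": 0, "ty": 0, "tz": 0, "turn": 0, "grip": 0.9},
], newtons=30)

```text
time: 1.65
position: [0.3982, -0.1728, 0.1406]
tool_rot: [-2.659, -1.671, 0.0]
ft_force: [-1.0, -0.4, -0.4]
grip_width: 0.899
grip_force: 0.0
```

send_rows([
  {"tx": -0.05, "ty": 0, "tz": 0.7, "turn": 0, "grip": 0.9},
  {"tx": 0, "ty": 0, "tz": 0.7, "turn": 0, "grip": 0.9},
  {"tx": 0, "ty": 0, "tz": 0.58, "turn": 0, "grip": 0.9},
  {"tx": 0, "ty": 0, "tz": 0, "turn": 0, "grip": 0.9},
  {"tx": 0, "ty": 0, "tz": 0, "turn": 0, "grip": 0},
  {"tx": 0, "ty": 0, "tz": 0, "turn": 0, "grip": 0},
  {"tx": 0, "ty": 0, "tz": 0, "turn": 0, "grip": 0},
  {"tx": 0, "ty": 0, "tz": 0, "turn": 0, "grip": 0},
  {"tx": 0, "ty": 0, "tz": 0, "turn": 0, "grip": 0},
], newtons=30)

```text
time: 2.78
position: [0.3961, -0.1791, 0.0226]
tool_rot: [2.666, 1.662, -0.0]
ft_force: [-0.4, -0.2, 0.5]
grip_width: 0.417
grip_force: 0.0
```

```bash
sed -i 's/        r={k:x for k,x in r.items() if x};r/        r/' plan.py; python3 plan.py _,_,.2,_,0 .49,-.06,.22,90,0 .49,.2,.22,90,0 .555,.339,.2,90,0
```

```text
now [ 0.3961 -0.1791  0.0226] th 63.9 q7 -0.17 t 2.8
[{"tx":0.0,"ty":0.0,"tz":-0.74,"turn":-0.0,"grip":0.0},{"tx":0.0,"ty":0.0,"tz":-0.74,"turn":-0.0,"grip":0.0},{"tx":0.0,"ty":0.0,"tz":-0.74,"turn":-0.0,"grip":0.0},{"tx":0.0,"ty":0.0,"tz":-0.74,"turn":-0.0,"grip":0.0},{"tx":0.62,"ty":0.13,"tz":-0.08,"turn":-0.82,"grip":0.0},{"tx":0.6,"ty":0.2,"tz":-0.08,"turn":-0.82,"grip":0.0},{"tx":0.57,"ty":0.27,"tz":-0.09,"turn":-0.82,"grip":0.0},{"tx":0.53,"ty":0.34,"tz":-0.08,"turn":-0.82,"grip":0.0},{"tx":0.72,"ty":0.0,"tz":-0.0,"turn":0.0,"grip":0.0},{"tx":0.72,"ty":0.0,"tz":-0.0,"turn":0.0,"grip":0.0},{"tx":0.72,"ty":0.0,"tz":-0.0,"turn":0.0,"grip":0.0},{"tx":0.73,"ty":0.0,"tz":-0.0,"turn":0.0,"grip":0.0}]
[{"tx":0.72,"ty":0.0,"tz":-0.0,"turn":0.0,"grip":0.0},{"tx":0.73,"ty":0.01,"tz":-0.0,"turn":0.0,"grip":0.0},{"tx":0.58,"ty":0.27,"tz":0.08,"turn":0.0,"grip":0.0},{"tx":0.58,"ty":0.27,"tz":0.08,"turn":0.0,"grip":0.0},{"tx":0.58,"ty":0.27,"tz":0.09,"turn":0.0,"grip":0.0},{"tx":0.57,"ty":0.28,"tz":0.08,"turn":0.0,"grip":0.0}]
```

send_rows([
  {"tx": 0, "ty": 0, "tz": 0, "turn": 0, "grip": 0},
  {"tx": 0, "ty": 0, "tz": 0, "turn": 0, "grip": 0},
  {"tx": 0, "ty": 0, "tz": 0, "turn": 0, "grip": 0},
  {"tx": 0, "ty": 0, "tz": -0.5, "turn": 0, "grip": 0},
])

```text
time: 3.28
position: [0.394, -0.1779, 0.0508]
tool_rot: [-2.662, -1.66, 0.003]
ft_force: [-0.7, -1.2, -0.6]
grip_width: 0.389
grip_force: 29.8
```

send_rows([
  {"tx": 0, "ty": 0, "tz": -0.74, "turn": 0, "grip": 0},
  {"tx": 0, "ty": 0, "tz": -0.74, "turn": 0, "grip": 0},
  {"tx": 0, "ty": 0, "tz": -0.74, "turn": 0, "grip": 0},
  {"tx": 0, "ty": 0, "tz": -0.3, "turn": 0, "grip": 0},
  {"tx": 0.62, "ty": 0.13, "tz": -0.08, "turn": -0.82, "grip": 0},
  {"tx": 0.6, "ty": 0.2, "tz": -0.08, "turn": -0.82, "grip": 0},
  {"tx": 0.57, "ty": 0.27, "tz": -0.09, "turn": -0.82, "grip": 0},
  {"tx": 0.53, "ty": 0.34, "tz": -0.08, "turn": -0.82, "grip": 0},
  {"tx": 0.72, "ty": 0, "tz": 0, "turn": 0, "grip": 0},
  {"tx": 0.72, "ty": 0, "tz": 0, "turn": 0, "grip": 0},
  {"tx": 0.72, "ty": 0, "tz": 0, "turn": 0, "grip": 0},
  {"tx": 0.73, "ty": 0, "tz": 0, "turn": 0, "grip": 0},
])

```text
time: 4.78
position: [0.4894, 0.1145, 0.2229]
tool_rot: [2.219, 2.223, -0.0]
ft_force: [0.1, -0.1, -0.9]
grip_width: 0.384
grip_force: 29.8
```

```bash
cat > chk.py <<'E'
# shift of bin (and any) patch versus first picture
import sys
from h import *
a=load('top0')['px'];im=snap('top',sys.argv[1]);b=im['pixels']
ga,gb=[cv2.GaussianBlur(cv2.cvtColor(x,cv2.COLOR_RGB2GRAY),(3,3),0) for x in(a,b)]
for n,(x0,y0,x1,y1) in dict(bin=(86,205,172,322),lp1=(190,278,233,312),lp2=(314,282,358,310)).items():
    m=30;X0=max(0,x0-m);r=cv2.matchTemplate(gb[y0-m:y1+m,X0:x1+m],ga[y0:y1,x0:x1],cv2.TM_CCOEFF_NORMED);_,v,_,l=cv2.minMaxLoc(r)
    print(n,'score',round(v,3),'shift px',l[0]-(x0-X0),l[1]-m)
E
python3 chk.py t1; python3 plan.py .49,.2,.22,90,0 .555,.335,.15,90,0 .555,.335,.05,90,0
```

```text
bin score 0.844 shift px 0 0
lp1 score 0.296 shift px -4 10
lp2 score 0.49 shift px -28 23
now [0.4884 0.1221 0.2234] th 90.6 q7 -0.32 t 4.8
[{"tx":0.65,"ty":0.02,"tz":0.03,"turn":0.04,"grip":0.0},{"tx":0.65,"ty":0.02,"tz":0.03,"turn":0.04,"grip":0.0},{"tx":0.56,"ty":0.27,"tz":0.29,"turn":-0.0,"grip":0.0},{"tx":0.56,"ty":0.27,"tz":0.29,"turn":-0.0,"grip":0.0},{"tx":0.56,"ty":0.27,"tz":0.29,"turn":-0.0,"grip":0.0},{"tx":0.57,"ty":0.27,"tz":0.29,"turn":-0.0,"grip":0.0},{"tx":-0.0,"ty":-0.0,"tz":0.84,"turn":-0.0,"grip":0.0},{"tx":-0.0,"ty":-0.0,"tz":0.83,"turn":-0.0,"grip":0.0}]
```

send_rows([
  {"tx": 0.65, "ty": 0.02, "tz": 0.03, "turn": 0.04, "grip": 0},
  {"tx": 0.65, "ty": 0.02, "tz": 0.03, "turn": 0.04, "grip": 0},
  {"tx": 0.56, "ty": 0.25, "tz": 0.29, "turn": 0, "grip": 0},
  {"tx": 0.56, "ty": 0.25, "tz": 0.29, "turn": 0, "grip": 0},
  {"tx": 0.56, "ty": 0.25, "tz": 0.29, "turn": 0, "grip": 0},
  {"tx": 0.57, "ty": 0.25, "tz": 0.29, "turn": 0, "grip": 0},
  {"tx": 0, "ty": 0, "tz": 0.84, "turn": 0, "grip": 0},
  {"tx": 0, "ty": 0, "tz": 0.83, "turn": 0, "grip": 0},
  {"tx": 0, "ty": 0, "tz": 0.08, "turn": 0, "grip": 0},
])

```text
time: 5.95
position: [0.5507, 0.3235, 0.0406]
tool_rot: [-2.229, -2.21, 0.013]
ft_force: [1.0, -0.1, -0.4]
grip_width: 0.386
grip_force: 29.9
```

send_rows([
  {"tx": 0.1, "ty": 0, "tz": 0.05, "turn": 0, "grip": 0},
  {"tx": 0, "ty": 0, "tz": 0, "turn": 0, "grip": 0.48},
  {"tx": 0, "ty": 0, "tz": 0, "turn": 0, "grip": 0.48},
  {"tx": 0, "ty": 0, "tz": -0.6, "turn": 0, "grip": 0.5},
  {"tx": 0, "ty": 0, "tz": -0.8, "turn": 0, "grip": 0.5},
  {"tx": 0, "ty": 0, "tz": -0.8, "turn": 0, "grip": 0.6},
  {"tx": 0, "ty": 0, "tz": 0, "turn": 0, "grip": 0.6},
])

```text
time: 6.82
position: [0.5556, 0.3339, 0.1802]
tool_rot: [2.23, 2.209, 0.015]
ft_force: [-0.4, -1.0, -0.2]
grip_width: 0.586
grip_force: 0.0
```

```bash
python3 chk.py t2; python3 plan.py .401,.146,.12,56,.8 .401,.146,.021,_,.8
```

```text
bin score 0.335 shift px 1 -11
lp1 score 1.0 shift px 0 0
lp2 score 0.498 shift px -28 23
now [0.5546 0.3326 0.1773] th 89.5 q7 -0.86 t 6.9
[{"tx":-0.63,"ty":-0.51,"tz":0.19,"turn":0.84,"grip":0.8},{"tx":-0.68,"ty":-0.43,"tz":0.19,"turn":0.84,"grip":0.8},{"tx":-0.73,"ty":-0.35,"tz":0.19,"turn":0.84,"grip":0.8},{"tx":-0.76,"ty":-0.26,"tz":0.19,"turn":0.84,"grip":0.8},{"tx":-0.78,"ty":-0.16,"tz":0.2,"turn":0.84,"grip":0.8},{"tx":-0.0,"ty":-0.0,"tz":0.82,"turn":-0.0,"grip":0.8},{"tx":-0.0,"ty":-0.0,"tz":0.83,"turn":-0.0,"grip":0.8}]
```

lp1 hasn't moved (score 1.0).

send_rows([
  {"tx": -0.63, "ty": -0.51, "tz": 0.19, "turn": 0.84, "grip": 0.8},
  {"tx": -0.68, "ty": -0.43, "tz": 0.19, "turn": 0.84, "grip": 0.8},
  {"tx": -0.73, "ty": -0.35, "tz": 0.19, "turn": 0.84, "grip": 0.8},
  {"tx": -0.76, "ty": -0.26, "tz": 0.19, "turn": 0.84, "grip": 0.8},
  {"tx": -0.78, "ty": -0.16, "tz": 0.2, "turn": 0.84, "grip": 0.8},
  {"tx": 0, "ty": 0, "tz": 0, "turn": 0, "grip": 0.8},
  {"tx": 0, "ty": 0, "tz": 0.5, "turn": 0, "grip": 0.8},
  {"tx": 0, "ty": 0, "tz": 0, "turn": 0, "grip": 0.8},
])

```text
time: 7.88
position: [0.3985, 0.1453, 0.0851]
tool_rot: [-2.772, -1.473, 0.006]
ft_force: [-0.2, 0.6, -0.2]
grip_width: 0.801
grip_force: 0.0
```

```bash
python3 plan.py .401,.146,.021,56,.8
python3 - <<'E'
from h import *
t=snap('top','t3')
cv2.imwrite('pics/t3c.png',cv2.resize(cv2.imread('pics/t3.png')[190:330,70:250],None,fx=3,fy=3,interpolation=cv2.INTER_CUBIC))
E
```

```text
now [0.3985 0.1453 0.0851] th 56.0 q7 -1.01 t 7.9
[{"tx":0.02,"ty":0.01,"tz":0.53,"turn":-0.0,"grip":0.8},{"tx":0.01,"ty":0.02,"tz":0.54,"turn":-0.0,"grip":0.8}]
```

View pics/t3c.png

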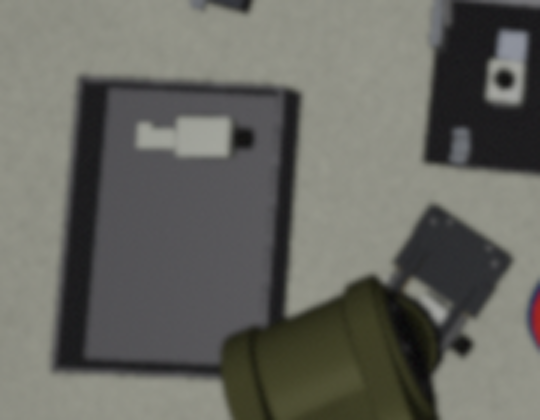

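The first plug lies flat at the bin's far end (crop ~(195,137)). The gripper straddles the second plug (crop ~(435,300)), so I'll go down and grip it.

send_rows([
  {"tx": 0.02, "ty": 0.01, "tz": 0.53, "turn": 0, "grip": 0.7},
  {"tx": 0.01, "ty": 0.02, "tz": 0.54, "turn": 0, "grip": 0.6},
  {"tx": 0, "ty": 0, "tz": 0, "turn": 0, "grip": 0},
  {"tx": 0, "ty": 0, "tz": 0, "turn": 0, "grip": 0},
  {"tx": 0, "ty": 0, "tz": 0, "turn": 0, "grip": 0},
  {"tx": 0, "ty": 0, "tz": 0, "turn": 0, "grip": 0},
  {"tx": 0, "ty": 0, "tz": 0, "turn": 0, "grip": 0},
  {"tx": 0, "ty": 0, "tz": 0, "turn": 0, "grip": 0},
  {"tx": 0, "ty": 0, "tz": -0.5, "turn": 0, "grip": 0},
  {"tx": 0, "ty": 0, "tz": -0.8, "turn": 0, "grip": 0},
  {"tx": 0, "ty": 0, "tz": -0.8, "turn": 0, "grip": 0},
])

```text
time: 9.3
position: [0.4022, 0.1457, 0.1499]
tool_rot: [2.775, 1.472, 0.0]
ft_force: [1.3, -1.4, -0.0]
grip_width: 0.389
grip_force: 29.4
```

```bash
python3 plan.py .43,.24,.17,90,0 .408,.338,.15,90,0 .408,.338,.048,90,0
```

```text
now [0.4022 0.1457 0.1499] th 55.9 q7 -0.91 t 9.3
[{"tx":0.31,"ty":-0.1,"tz":-0.07,"turn":-0.85,"grip":0.0},{"tx":0.32,"ty":-0.06,"tz":-0.07,"turn":-0.85,"grip":0.0},{"tx":0.33,"ty":-0.02,"tz":-0.06,"turn":-0.85,"grip":0.0},{"tx":0.33,"ty":0.01,"tz":-0.07,"turn":-0.85,"grip":0.0},{"tx":0.32,"ty":0.06,"tz":-0.06,"turn":-0.85,"grip":0.0},{"tx":0.55,"ty":-0.12,"tz":0.11,"turn":-0.0,"grip":0.0},{"tx":0.54,"ty":-0.13,"tz":0.11,"turn":-0.0,"grip":0.0},{"tx":0.55,"ty":-0.12,"tz":0.11,"turn":-0.0,"grip":0.0},{"tx":-0.0,"ty":-0.0,"tz":0.57,"turn":-0.0,"grip":0.0},{"tx":-0.0,"ty":-0.0,"tz":0.56,"turn":-0.0,"grip":0.0},{"tx":-0.0,"ty":-0.0,"tz":0.57,"turn":-0.0,"grip":0.0}]
```

send_rows([
  {"tx": 0.31, "ty": -0.1, "tz": -0.07, "turn": -0.85, "grip": 0},
  {"tx": 0.32, "ty": -0.06, "tz": -0.07, "turn": -0.85, "grip": 0},
  {"tx": 0.33, "ty": -0.02, "tz": -0.06, "turn": -0.85, "grip": 0},
  {"tx": 0.33, "ty": 0.01, "tz": -0.07, "turn": -0.85, "grip": 0},
  {"tx": 0.32, "ty": 0.06, "tz": -0.06, "turn": -0.85, "grip": 0},
  {"tx": 0.55, "ty": -0.12, "tz": 0.11, "turn": 0, "grip": 0},
  {"tx": 0.54, "ty": -0.13, "tz": 0.11, "turn": 0, "grip": 0},
  {"tx": 0.55, "ty": -0.12, "tz": 0.11, "turn": 0, "grip": 0},
  {"tx": 0, "ty": 0, "tz": 0.57, "turn": 0, "grip": 0},
  {"tx": 0, "ty": 0, "tz": 0.56, "turn": 0, "grip": 0},
  {"tx": 0, "ty": 0, "tz": 0.57, "turn": 0, "grip": 0},
  {"tx": 0, "ty": 0, "tz": 0, "turn": 0, "grip": 0},
])

```text
time: 10.8
position: [0.4071, 0.3368, 0.0445]
tool_rot: [-2.223, -2.219, 0.008]
ft_force: [-0.5, 0.4, -0.5]
grip_width: 0.395
grip_force: 29.4
```

send_rows([
  {"tx": 0, "ty": 0, "tz": 0, "turn": 0, "grip": 0.48},
  {"tx": 0, "ty": 0, "tz": 0, "turn": 0, "grip": 0.48},
  {"tx": 0, "ty": 0, "tz": -0.6, "turn": 0, "grip": 0.5},
  {"tx": 0, "ty": 0, "tz": -0.8, "turn": 0, "grip": 0.5},
  {"tx": 0, "ty": 0, "tz": -0.8, "turn": 0, "grip": 0.5},
  {"tx": 0, "ty": 0, "tz": -0.8, "turn": 0, "grip": 0.5},
  {"tx": 0, "ty": 0, "tz": 0, "turn": 0, "grip": 0.5},
])

```text
time: 11.68
position: [0.4105, 0.3406, 0.2313]
tool_rot: [2.221, 2.217, 0.014]
ft_force: [-0.7, 0.2, 0.6]
grip_width: 0.496
grip_force: 0.0
```

```bash
python3 plan.py .48,.25,.22,150,.5  .5955,.0751,.18,174.45,.5 .5955,.0751,.08,174.45,.5
```

```text
now [0.4105 0.3406 0.2313] th 89.9 q7 -0.88 t 11.7
[{"tx":-0.19,"ty":0.15,"tz":0.02,"turn":-0.94,"grip":0.5},{"tx":-0.21,"ty":0.12,"tz":0.02,"turn":-0.94,"grip":0.5},{"tx":-0.22,"ty":0.09,"tz":0.02,"turn":-0.94,"grip":0.5},{"tx":-0.23,"ty":0.06,"tz":0.03,"turn":-0.94,"grip":0.5},{"tx":-0.23,"ty":0.03,"tz":0.02,"turn":-0.94,"grip":0.5},{"tx":-0.24,"ty":0.0,"tz":0.03,"turn":-0.94,"grip":0.5},{"tx":-0.23,"ty":-0.03,"tz":0.02,"turn":-0.94,"grip":0.5},{"tx":-0.23,"ty":-0.06,"tz":0.03,"turn":-0.94,"grip":0.5},{"tx":-0.63,"ty":-0.31,"tz":0.13,"turn":-0.61,"grip":0.5},{"tx":-0.6,"ty":-0.37,"tz":0.13,"turn":-0.61,"grip":0.5},{"tx":-0.56,"ty":-0.41,"tz":0.14,"turn":-0.61,"grip":0.5},{"tx":-0.52,"ty":-0.46,"tz":0.13,"turn":-0.61,"grip":0.5}]
[{"tx":-0.49,"ty":-0.5,"tz":0.14,"turn":-0.61,"grip":0.5},{"tx":0.0,"ty":-0.0,"tz":0.83,"turn":-0.0,"grip":0.5},{"tx":0.0,"ty":-0.0,"tz":0.83,"turn":-0.0,"grip":0.5}]
```

send_rows([
  {"tx": -0.19, "ty": 0.15, "tz": 0.02, "turn": -0.94, "grip": 0.5},
  {"tx": -0.21, "ty": 0.12, "tz": 0.02, "turn": -0.94, "grip": 0.5},
  {"tx": -0.22, "ty": 0.09, "tz": 0.02, "turn": -0.94, "grip": 0.5},
  {"tx": -0.23, "ty": 0.06, "tz": 0.03, "turn": -0.94, "grip": 0.5},
  {"tx": -0.23, "ty": 0.03, "tz": 0.02, "turn": -0.94, "grip": 0.5},
  {"tx": -0.24, "ty": 0, "tz": 0.03, "turn": -0.94, "grip": 0.5},
  {"tx": -0.23, "ty": -0.03, "tz": 0.02, "turn": -0.94, "grip": 0.5},
  {"tx": -0.23, "ty": -0.06, "tz": 0.03, "turn": -0.94, "grip": 0.5},
  {"tx": -0.63, "ty": -0.31, "tz": 0.13, "turn": -0.61, "grip": 0.5},
  {"tx": -0.6, "ty": -0.37, "tz": 0.13, "turn": -0.61, "grip": 0.5},
  {"tx": -0.56, "ty": -0.41, "tz": 0.14, "turn": -0.61, "grip": 0.5},
  {"tx": -0.52, "ty": -0.46, "tz": 0.13, "turn": -0.61, "grip": 0.5},
])

```text
time: 13.18
position: [0.5709, 0.1066, 0.1826]
tool_rot: [0.281, 3.129, -0.001]
ft_force: [0.8, 0.1, 0.8]
grip_width: 0.502
grip_force: 0.0
```

send_rows([
  {"tx": -0.49, "ty": -0.5, "tz": 0.14, "turn": -0.61, "grip": 0.5},
  {"tx": 0, "ty": 0, "tz": 0, "turn": 0, "grip": 0.5},
  {"tx": 0, "ty": 0, "tz": 0, "turn": 0, "grip": 0.5},
])

```text
time: 13.55
position: [0.5934, 0.0738, 0.1745]
tool_rot: [-0.152, -3.137, -0.001]
ft_force: [0.3, 0.2, 0.3]
grip_width: 0.503
grip_force: 0.0
```

```bash
python3 plan.py .5955,.0751,.08,174.45,.5; python3 -c "
from h import *
snap('scene','s4')
im=cv2.imread('pics/s4.png');cv2.imwrite('pics/s4c.png',cv2.resize(im[140:350,195:515],None,fx=2.5,fy=2.5,interpolation=cv2.INTER_CUBIC))"
```

```text
now [0.5934 0.0738 0.1745] th 174.4 q7 0.97 t 13.6
[{"tx":-0.02,"ty":0.01,"tz":0.79,"turn":-0.0,"grip":0.5},{"tx":-0.01,"ty":0.01,"tz":0.78,"turn":-0.0,"grip":0.5}]
```

View pics/s4c.png

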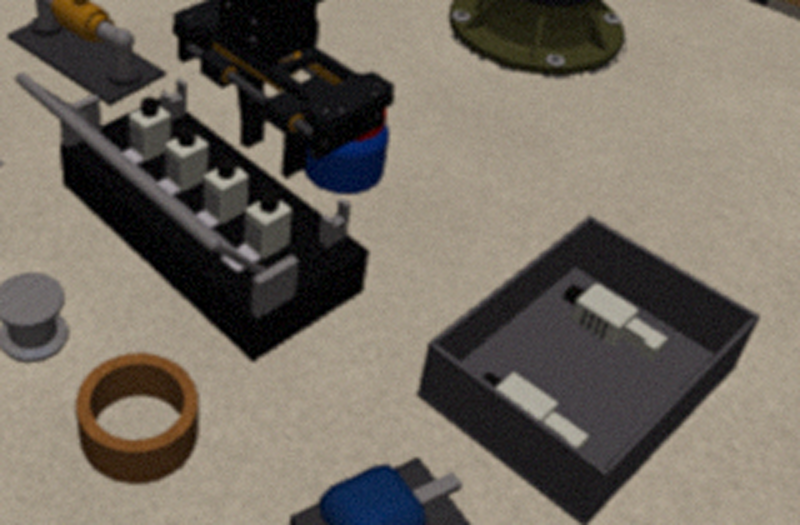

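Both loose plugs lie flat in the bin, around crop (545,410) and (620,310). All four dock plugs are still seated and the fingers are centred over the first one, so I'll descend.

send_rows([
  {"tx": -0.02, "ty": 0.01, "tz": 0.79, "turn": 0, "grip": 0.5},
  {"tx": -0.01, "ty": 0.01, "tz": 0.76, "turn": 0, "grip": 0.5},
  {"tx": 0, "ty": 0, "tz": 0, "turn": 0, "grip": 0},
  {"tx": 0, "ty": 0, "tz": 0, "turn": 0, "grip": 0},
  {"tx": 0, "ty": 0, "tz": 0, "turn": 0, "grip": 0},
  {"tx": 0, "ty": 0, "tz": 0, "turn": 0, "grip": 0},
], newtons=45)

```text
time: 14.35
position: [0.5971, 0.0749, 0.084]
tool_rot: [0.152, 3.135, 0.001]
ft_force: [-1.0, 0.8, 7.7]
grip_width: 0.319
grip_force: 44.9
```

send_rows([
  {"tx": 0, "ty": 0, "tz": -0.15, "turn": 0, "grip": 0},
  {"tx": 0, "ty": 0, "tz": -0.25, "turn": 0, "grip": 0},
  {"tx": 0, "ty": 0, "tz": -0.4, "turn": 0, "grip": 0},
  {"tx": 0, "ty": 0, "tz": -0.6, "turn": 0, "grip": 0},
  {"tx": 0, "ty": 0, "tz": -0.7, "turn": 0, "grip": 0},
  {"tx": 0, "ty": 0, "tz": -0.5, "turn": 0, "grip": 0},
])

```text
time: 15.1
position: [0.5962, 0.0748, 0.2419]
tool_rot: [0.151, 3.135, 0.0]
ft_force: [0.1, -0.3, -0.6]
grip_width: 0.315
grip_force: 44.9
```

```bash
python3 plan.py .54,.24,.22,175,0 .506,.378,.17,178,0 .506,.378,.075,178,0; python3 chk.py t5
```

```text
now [0.5962 0.0748 0.2419] th 174.5 q7 1.0 t 15.1
[{"tx":0.3,"ty":0.66,"tz":0.09,"turn":-0.02,"grip":0.0},{"tx":0.3,"ty":0.66,"tz":0.09,"turn":-0.02,"grip":0.0},{"tx":0.29,"ty":0.67,"tz":0.09,"turn":-0.02,"grip":0.0},{"tx":0.3,"ty":0.66,"tz":0.09,"turn":-0.02,"grip":0.0},{"tx":0.19,"ty":0.56,"tz":0.21,"turn":-0.09,"grip":0.0},{"tx":0.18,"ty":0.57,"tz":0.21,"turn":-0.09,"grip":0.0},{"tx":0.18,"ty":0.56,"tz":0.21,"turn":-0.09,"grip":0.0},{"tx":0.16,"ty":0.57,"tz":0.21,"turn":-0.09,"grip":0.0},{"tx":0.0,"ty":0.0,"tz":0.79,"turn":-0.0,"grip":0.0},{"tx":0.0,"ty":0.0,"tz":0.79,"turn":-0.0,"grip":0.0}]
bin score 0.88 shift px 0 0
lp1 score 0.41 shift px -18 -5
lp2 score 0.415 shift px 17 -30
```

send_rows([
  {"tx": 0.3, "ty": 0.66, "tz": 0.09, "turn": -0.02, "grip": 0},
  {"tx": 0.3, "ty": 0.66, "tz": 0.09, "turn": -0.02, "grip": 0},
  {"tx": 0.29, "ty": 0.67, "tz": 0.09, "turn": -0.02, "grip": 0},
  {"tx": 0.3, "ty": 0.66, "tz": 0.09, "turn": -0.02, "grip": 0},
  {"tx": 0.19, "ty": 0.56, "tz": 0.21, "turn": -0.09, "grip": 0},
  {"tx": 0.18, "ty": 0.57, "tz": 0.21, "turn": -0.09, "grip": 0},
  {"tx": 0.18, "ty": 0.56, "tz": 0.21, "turn": -0.09, "grip": 0},
  {"tx": 0.16, "ty": 0.57, "tz": 0.21, "turn": -0.09, "grip": 0},
  {"tx": 0, "ty": 0, "tz": 0, "turn": 0, "grip": 0},
  {"tx": 0, "ty": 0, "tz": 0.79, "turn": 0, "grip": 0},
  {"tx": 0, "ty": 0, "tz": 0.6, "turn": 0, "grip": 0},
  {"tx": 0, "ty": 0, "tz": 0, "turn": 0, "grip": 0},
])

```text
time: 16.65
position: [0.5058, 0.3746, 0.0808]
tool_rot: [-0.058, -3.138, 0.006]
ft_force: [0.2, 0.2, -0.5]
grip_width: 0.317
grip_force: 44.9
```

send_rows([
  {"tx": 0, "ty": 0, "tz": 0.2, "turn": 0, "grip": 0},
  {"tx": 0, "ty": 0, "tz": 0, "turn": 0, "grip": 0.42},
  {"tx": 0, "ty": 0, "tz": 0, "turn": 0, "grip": 0.42},
  {"tx": 0, "ty": 0, "tz": -0.3, "turn": 0, "grip": 0.42},
  {"tx": 0, "ty": 0, "tz": -0.7, "turn": 0, "grip": 0.42},
  {"tx": 0, "ty": 0, "tz": -0.8, "turn": 0, "grip": 0.45},
  {"tx": 0, "ty": 0, "tz": -0.7, "turn": 0, "grip": 0.5},
])

```text
time: 17.52
position: [0.5061, 0.378, 0.2241]
tool_rot: [0.055, 3.139, 0.003]
ft_force: [0.1, 0.5, -0.2]
grip_width: 0.48
grip_force: 0.0
```

```bash
python3 plan.py .54,.24,.225,175,.5 .590,.0155,.18,174.45,.5 .590,.0155,.083,174.45,.5
```

```text
now [0.5061 0.378  0.2241] th 178.0 q7 0.51 t 17.5
[{"tx":-0.21,"ty":-0.76,"tz":-0.01,"turn":0.12,"grip":0.5},{"tx":-0.23,"ty":-0.76,"tz":-0.0,"turn":0.12,"grip":0.5},{"tx":-0.24,"ty":-0.75,"tz":-0.01,"turn":0.12,"grip":0.5},{"tx":-0.23,"ty":-0.73,"tz":0.15,"turn":0.02,"grip":0.5},{"tx":-0.23,"ty":-0.73,"tz":0.15,"turn":0.02,"grip":0.5},{"tx":-0.24,"ty":-0.73,"tz":0.15,"turn":0.02,"grip":0.5},{"tx":-0.23,"ty":-0.73,"tz":0.15,"turn":0.02,"grip":0.5},{"tx":-0.24,"ty":-0.73,"tz":0.15,"turn":0.02,"grip":0.5},{"tx":-0.0,"ty":0.0,"tz":0.81,"turn":-0.01,"grip":0.5},{"tx":-0.0,"ty":0.0,"tz":0.81,"turn":-0.01,"grip":0.5}]
```

send_rows([
  {"tx": -0.21, "ty": -0.76, "tz": 0, "turn": 0.12, "grip": 0.5},
  {"tx": -0.23, "ty": -0.76, "tz": 0, "turn": 0.12, "grip": 0.5},
  {"tx": -0.24, "ty": -0.75, "tz": -0.01, "turn": 0.12, "grip": 0.5},
  {"tx": -0.23, "ty": -0.73, "tz": 0.15, "turn": 0.02, "grip": 0.5},
  {"tx": -0.23, "ty": -0.73, "tz": 0.15, "turn": 0.02, "grip": 0.5},
  {"tx": -0.24, "ty": -0.73, "tz": 0.15, "turn": 0.02, "grip": 0.5},
  {"tx": -0.23, "ty": -0.73, "tz": 0.15, "turn": 0.02, "grip": 0.5},
  {"tx": -0.24, "ty": -0.73, "tz": 0.15, "turn": 0.02, "grip": 0.5},
  {"tx": 0, "ty": 0, "tz": 0, "turn": 0, "grip": 0.5},
  {"tx": 0, "ty": 0, "tz": 0, "turn": 0, "grip": 0.5},
])

```text
time: 18.77
position: [0.5899, 0.0155, 0.1772]
tool_rot: [0.156, 3.136, 0.001]
ft_force: [0.5, 0.3, -0.4]
grip_width: 0.5
grip_force: 0.0
```

```bash
python3 plan.py .590,.0155,.083,174.45,.5; python3 -c "
from h import *
t=load('top0')
im=snap('top','t6');a=cv2.imread('pics/t6.png')
cv2.imwrite('pics/t6c.png',cv2.resize(a[150:325,75:365],None,fx=2.7,fy=2.7,interpolation=cv2.INTER_CUBIC))"
```

```text
now [0.5899 0.0155 0.1772] th 174.3 q7 1.07 t 18.8
[{"tx":-0.0,"ty":0.0,"tz":0.79,"turn":-0.01,"grip":0.5},{"tx":-0.0,"ty":0.0,"tz":0.78,"turn":-0.01,"grip":0.5}]
```

View pics/t6c.png

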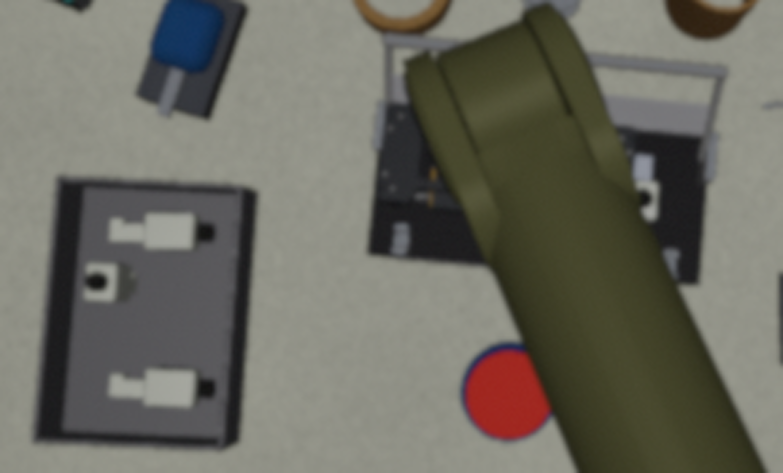

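The third plug stands upright in the bin (crop ~(97,282)), and the bin hasn't moved. On to the next one.

send_rows([
  {"tx": 0, "ty": 0, "tz": 0.79, "turn": 0, "grip": 0.5},
  {"tx": 0, "ty": 0, "tz": 0.76, "turn": 0, "grip": 0.5},
  {"tx": 0, "ty": 0, "tz": 0, "turn": 0, "grip": 0},
  {"tx": 0, "ty": 0, "tz": 0, "turn": 0, "grip": 0},
  {"tx": 0, "ty": 0, "tz": 0, "turn": 0, "grip": 0},
  {"tx": 0, "ty": 0, "tz": 0, "turn": 0, "grip": 0},
  {"tx": 0, "ty": 0, "tz": -0.15, "turn": 0, "grip": 0},
  {"tx": 0, "ty": 0, "tz": -0.25, "turn": 0, "grip": 0},
  {"tx": 0, "ty": 0, "tz": -0.4, "turn": 0, "grip": 0},
  {"tx": 0, "ty": 0, "tz": -0.6, "turn": 0, "grip": 0},
  {"tx": 0, "ty": 0, "tz": -0.7, "turn": 0, "grip": 0},
  {"tx": 0, "ty": 0, "tz": -0.5, "turn": 0, "grip": 0},
])

```text
time: 20.32
position: [0.5899, 0.0149, 0.2422]
tool_rot: [0.156, 3.136, -0.001]
ft_force: [1.0, -0.6, -1.1]
grip_width: 0.315
grip_force: 45.0
```

```bash
python3 plan.py .54,.20,.23,175,0 .506,.303,.18,178,0 .506,.303,.07,178,0; python3 chk.py t7
```

```text
now [0.5899 0.0149 0.2422] th 174.3 q7 1.1 t 20.3
[{"tx":0.28,"ty":0.75,"tz":0.05,"turn":-0.02,"grip":0.0},{"tx":0.28,"ty":0.75,"tz":0.05,"turn":-0.02,"grip":0.0},{"tx":0.28,"ty":0.75,"tz":0.05,"turn":-0.02,"grip":0.0},{"tx":0.28,"ty":0.74,"tz":0.05,"turn":-0.02,"grip":0.0},{"tx":0.24,"ty":0.55,"tz":0.28,"turn":-0.13,"grip":0.0},{"tx":0.23,"ty":0.56,"tz":0.28,"turn":-0.13,"grip":0.0},{"tx":0.22,"ty":0.56,"tz":0.28,"turn":-0.13,"grip":0.0},{"tx":-0.0,"ty":0.0,"tz":0.61,"turn":0.0,"grip":0.0},{"tx":-0.0,"ty":0.0,"tz":0.61,"turn":0.0,"grip":0.0},{"tx":-0.0,"ty":0.0,"tz":0.61,"turn":0.0,"grip":0.0}]
bin score 0.868 shift px 0 0
lp1 score 0.521 shift px 27 -18
lp2 score 0.394 shift px 17 -30
```

send_rows([
  {"tx": 0.28, "ty": 0.75, "tz": 0.05, "turn": -0.02, "grip": 0},
  {"tx": 0.28, "ty": 0.75, "tz": 0.05, "turn": -0.02, "grip": 0},
  {"tx": 0.28, "ty": 0.75, "tz": 0.05, "turn": -0.02, "grip": 0},
  {"tx": 0.28, "ty": 0.74, "tz": 0.05, "turn": -0.02, "grip": 0},
  {"tx": 0.24, "ty": 0.55, "tz": 0.28, "turn": -0.13, "grip": 0},
  {"tx": 0.23, "ty": 0.56, "tz": 0.28, "turn": -0.13, "grip": 0},
  {"tx": 0.22, "ty": 0.56, "tz": 0.28, "turn": -0.13, "grip": 0},
  {"tx": 0, "ty": 0, "tz": 0, "turn": 0, "grip": 0},
  {"tx": 0, "ty": 0, "tz": 0.61, "turn": 0, "grip": 0},
  {"tx": 0, "ty": 0, "tz": 0.61, "turn": 0, "grip": 0},
  {"tx": 0, "ty": 0, "tz": 0.43, "turn": 0, "grip": 0},
  {"tx": 0, "ty": 0, "tz": 0, "turn": 0, "grip": 0},
])

```text
time: 21.88
position: [0.5053, 0.3006, 0.0765]
tool_rot: [-0.056, -3.138, 0.004]
ft_force: [0.5, -0.2, -1.1]
grip_width: 0.318
grip_force: 45.0
```

send_rows([
  {"tx": 0, "ty": 0, "tz": 0.14, "turn": 0, "grip": 0},
  {"tx": 0, "ty": 0, "tz": 0, "turn": 0, "grip": 0.42},
  {"tx": 0, "ty": 0, "tz": 0, "turn": 0, "grip": 0.42},
  {"tx": 0, "ty": 0, "tz": -0.3, "turn": 0, "grip": 0.42},
  {"tx": 0, "ty": 0, "tz": -0.7, "turn": 0, "grip": 0.42},
  {"tx": 0, "ty": 0, "tz": -0.8, "turn": 0, "grip": 0.45},
  {"tx": 0, "ty": 0, "tz": -0.7, "turn": 0, "grip": 0.5},
])

```text
time: 22.75
position: [0.5057, 0.3031, 0.2226]
tool_rot: [0.053, 3.139, 0.002]
ft_force: [-0.3, 0.5, -0.2]
grip_width: 0.48
grip_force: 0.0
```

```bash
python3 plan.py .54,.18,.225,175,.5 .584,-.044,.18,174.45,.5 .584,-.044,.083,174.45,.5
```

```text
now [0.5057 0.3031 0.2226] th 178.1 q7 0.64 t 22.8
[{"tx":-0.21,"ty":-0.68,"tz":-0.01,"turn":0.13,"grip":0.5},{"tx":-0.23,"ty":-0.67,"tz":-0.02,"turn":0.13,"grip":0.5},{"tx":-0.24,"ty":-0.67,"tz":-0.01,"turn":0.13,"grip":0.5},{"tx":-0.21,"ty":-0.73,"tz":0.15,"turn":0.01,"grip":0.5},{"tx":-0.21,"ty":-0.73,"tz":0.15,"turn":0.01,"grip":0.5},{"tx":-0.21,"ty":-0.73,"tz":0.15,"turn":0.01,"grip":0.5},{"tx":-0.22,"ty":-0.73,"tz":0.15,"turn":0.01,"grip":0.5},{"tx":-0.22,"ty":-0.73,"tz":0.15,"turn":0.01,"grip":0.5},{"tx":0.0,"ty":-0.0,"tz":0.81,"turn":0.01,"grip":0.5},{"tx":0.0,"ty":-0.0,"tz":0.81,"turn":0.01,"grip":0.5}]
```

send_rows([
  {"tx": -0.21, "ty": -0.68, "tz": -0.01, "turn": 0.13, "grip": 0.5},
  {"tx": -0.23, "ty": -0.67, "tz": -0.02, "turn": 0.13, "grip": 0.5},
  {"tx": -0.24, "ty": -0.67, "tz": -0.01, "turn": 0.13, "grip": 0.5},
  {"tx": -0.21, "ty": -0.73, "tz": 0.15, "turn": 0.01, "grip": 0.5},
  {"tx": -0.21, "ty": -0.73, "tz": 0.15, "turn": 0.01, "grip": 0.5},
  {"tx": -0.21, "ty": -0.73, "tz": 0.15, "turn": 0.01, "grip": 0.5},
  {"tx": -0.22, "ty": -0.73, "tz": 0.15, "turn": 0.01, "grip": 0.5},
  {"tx": -0.22, "ty": -0.73, "tz": 0.15, "turn": 0.01, "grip": 0.5},
  {"tx": 0, "ty": 0, "tz": 0, "turn": 0, "grip": 0.5},
  {"tx": 0, "ty": 0, "tz": 0, "turn": 0, "grip": 0.5},
])

```text
time: 24.0
position: [0.5842, -0.0436, 0.1777]
tool_rot: [0.149, 3.137, 0.001]
ft_force: [0.2, 0.6, -0.4]
grip_width: 0.503
grip_force: 0.0
```

```bash
python3 plan.py .584,-.044,.083,174.45,.5
python3 - <<'E'
from h import *
im=snap('top','t8');a=load('t6')['px'].astype(int);b=im['pixels'].astype(int)
# white blobs in the bin
m=((b[205:322,86:172].min(2)>140)*255).astype('uint8')
n,_,st,c=cv2.connectedComponentsWithStats(m)
for i in range(1,n):
    if st[i,4]>15: print(c[i]+[86,205],st[i,2:])
E
```

```text
now [ 0.5842 -0.0436  0.1777] th 174.6 q7 1.18 t 24.0
[{"tx":0.0,"ty":-0.0,"tz":0.79,"turn":0.01,"grip":0.5},{"tx":0.0,"ty":-0.01,"tz":0.79,"turn":0.01,"grip":0.5}]
[132.71206226 235.22568093] [ 30  12 257]
[144.71153846 253.75      ] [10 13 52]
[113.58974359 254.76923077] [ 9 12 39]
[133.16165414 293.34586466] [ 30  12 266]
```

Both standing plugs are upright. Now the third dock plug.

send_rows([
  {"tx": 0, "ty": 0, "tz": 0.79, "turn": 0, "grip": 0.5},
  {"tx": 0, "ty": 0, "tz": 0.76, "turn": 0, "grip": 0.5},
  {"tx": 0, "ty": 0, "tz": 0, "turn": 0, "grip": 0},
  {"tx": 0, "ty": 0, "tz": 0, "turn": 0, "grip": 0},
  {"tx": 0, "ty": 0, "tz": 0, "turn": 0, "grip": 0},
  {"tx": 0, "ty": 0, "tz": 0, "turn": 0, "grip": 0},
  {"tx": 0, "ty": 0, "tz": -0.15, "turn": 0, "grip": 0},
  {"tx": 0, "ty": 0, "tz": -0.25, "turn": 0, "grip": 0},
  {"tx": 0, "ty": 0, "tz": -0.4, "turn": 0, "grip": 0},
  {"tx": 0, "ty": 0, "tz": -0.6, "turn": 0, "grip": 0},
  {"tx": 0, "ty": 0, "tz": -0.7, "turn": 0, "grip": 0},
  {"tx": 0, "ty": 0, "tz": -0.5, "turn": 0, "grip": 0},
])

```text
time: 25.55
position: [0.5839, -0.0442, 0.2427]
tool_rot: [0.149, 3.137, -0.001]
ft_force: [0.2, 0.1, -0.1]
grip_width: 0.321
grip_force: 44.6
```

```bash
python3 plan.py .54,.12,.24,175,0 .457,.303,.19,178,0 .457,.303,.07,178,0; python3 chk.py t9
```

```text
now [ 0.5839 -0.0442  0.2427] th 174.5 q7 1.21 t 25.6
[{"tx":0.25,"ty":0.66,"tz":0.01,"turn":-0.01,"grip":0.0},{"tx":0.25,"ty":0.67,"tz":0.01,"turn":-0.01,"grip":0.0},{"tx":0.24,"ty":0.66,"tz":0.01,"turn":-0.01,"grip":0.0},{"tx":0.24,"ty":0.67,"tz":0.01,"turn":-0.01,"grip":0.0},{"tx":0.33,"ty":0.58,"tz":0.17,"turn":-0.08,"grip":0.0},{"tx":0.32,"ty":0.59,"tz":0.17,"turn":-0.08,"grip":0.0},{"tx":0.32,"ty":0.59,"tz":0.17,"turn":-0.08,"grip":0.0},{"tx":0.31,"ty":0.59,"tz":0.16,"turn":-0.08,"grip":0.0},{"tx":0.31,"ty":0.6,"tz":0.17,"turn":-0.08,"grip":0.0},{"tx":-0.0,"ty":-0.0,"tz":0.67,"turn":0.0,"grip":0.0},{"tx":-0.0,"ty":-0.0,"tz":0.66,"turn":0.0,"grip":0.0},{"tx":-0.0,"ty":-0.0,"tz":0.67,"turn":0.0,"grip":0.0}]
bin score 0.858 shift px 0 0
lp1 score 0.538 shift px 30 -22
lp2 score 0.384 shift px -30 29
```

send_rows([
  {"tx": 0.25, "ty": 0.66, "tz": 0.01, "turn": -0.01, "grip": 0},
  {"tx": 0.25, "ty": 0.67, "tz": 0.01, "turn": -0.01, "grip": 0},
  {"tx": 0.24, "ty": 0.66, "tz": 0.01, "turn": -0.01, "grip": 0},
  {"tx": 0.24, "ty": 0.67, "tz": 0.01, "turn": -0.01, "grip": 0},
  {"tx": 0.33, "ty": 0.58, "tz": 0.17, "turn": -0.08, "grip": 0},
  {"tx": 0.32, "ty": 0.59, "tz": 0.17, "turn": -0.08, "grip": 0},
  {"tx": 0.32, "ty": 0.59, "tz": 0.17, "turn": -0.08, "grip": 0},
  {"tx": 0.31, "ty": 0.59, "tz": 0.16, "turn": -0.08, "grip": 0},
  {"tx": 0.31, "ty": 0.6, "tz": 0.17, "turn": -0.08, "grip": 0},
  {"tx": 0, "ty": 0, "tz": 0, "turn": 0, "grip": 0},
  {"tx": 0, "ty": 0, "tz": 0, "turn": 0, "grip": 0},
])

```text
time: 26.98
position: [0.4573, 0.3023, 0.1871]
tool_rot: [0.054, 3.141, -0.002]
ft_force: [0.1, -0.1, -0.7]
grip_width: 0.317
grip_force: 44.6
```

send_rows([
  {"tx": 0, "ty": 0, "tz": 0.66, "turn": 0, "grip": 0},
  {"tx": 0, "ty": 0, "tz": 0.66, "turn": 0, "grip": 0},
  {"tx": 0, "ty": 0, "tz": 0.5, "turn": 0, "grip": 0},
  {"tx": 0, "ty": 0, "tz": 0, "turn": 0, "grip": 0},
])

```text
time: 27.48
position: [0.4569, 0.3001, 0.0759]
tool_rot: [-0.058, -3.137, 0.004]
ft_force: [-0.2, -0.1, -0.1]
grip_width: 0.321
grip_force: 44.6
```

send_rows([
  {"tx": 0, "ty": 0, "tz": 0.13, "turn": 0, "grip": 0},
  {"tx": 0, "ty": 0, "tz": 0, "turn": 0, "grip": 0.42},
  {"tx": 0, "ty": 0, "tz": 0, "turn": 0, "grip": 0.42},
  {"tx": 0, "ty": 0, "tz": -0.3, "turn": 0, "grip": 0.42},
  {"tx": 0, "ty": 0, "tz": -0.7, "turn": 0, "grip": 0.42},
  {"tx": 0, "ty": 0, "tz": -0.8, "turn": 0, "grip": 0.45},
  {"tx": 0, "ty": 0, "tz": -0.7, "turn": 0, "grip": 0.5},
])

```text
time: 28.35
position: [0.4571, 0.3035, 0.223]
tool_rot: [0.052, 3.139, 0.001]
ft_force: [0.3, -0.0, 0.6]
grip_width: 0.48
grip_force: 0.0
```

```bash
python3 plan.py .54,.12,.225,175,.5 .578,-.1037,.18,174.45,.5
```

```text
now [0.4571 0.3035 0.223 ] th 178.1 q7 0.64 t 28.4
[{"tx":-0.3,"ty":-0.6,"tz":-0.01,"turn":0.08,"grip":0.5},{"tx":-0.3,"ty":-0.6,"tz":-0.01,"turn":0.08,"grip":0.5},{"tx":-0.31,"ty":-0.6,"tz":-0.0,"turn":0.08,"grip":0.5},{"tx":-0.32,"ty":-0.59,"tz":-0.01,"turn":0.08,"grip":0.5},{"tx":-0.32,"ty":-0.59,"tz":-0.0,"turn":0.08,"grip":0.5},{"tx":-0.19,"ty":-0.73,"tz":0.15,"turn":0.01,"grip":0.5},{"tx":-0.19,"ty":-0.73,"tz":0.15,"turn":0.01,"grip":0.5},{"tx":-0.2,"ty":-0.73,"tz":0.15,"turn":0.01,"grip":0.5},{"tx":-0.2,"ty":-0.73,"tz":0.15,"turn":0.01,"grip":0.5},{"tx":-0.19,"ty":-0.73,"tz":0.15,"turn":0.01,"grip":0.5}]
```

send_rows([
  {"tx": -0.3, "ty": -0.6, "tz": 0, "turn": 0.08, "grip": 0.5},
  {"tx": -0.3, "ty": -0.6, "tz": -0.01, "turn": 0.08, "grip": 0.5},
  {"tx": -0.31, "ty": -0.6, "tz": 0, "turn": 0.08, "grip": 0.5},
  {"tx": -0.32, "ty": -0.59, "tz": -0.01, "turn": 0.08, "grip": 0.5},
  {"tx": -0.32, "ty": -0.59, "tz": 0, "turn": 0.08, "grip": 0.5},
  {"tx": -0.19, "ty": -0.73, "tz": 0.15, "turn": 0.01, "grip": 0.5},
  {"tx": -0.19, "ty": -0.73, "tz": 0.15, "turn": 0.01, "grip": 0.5},
  {"tx": -0.2, "ty": -0.73, "tz": 0.15, "turn": 0.01, "grip": 0.5},
  {"tx": -0.2, "ty": -0.73, "tz": 0.15, "turn": 0.01, "grip": 0.5},
  {"tx": -0.19, "ty": -0.73, "tz": 0.15, "turn": 0.01, "grip": 0.5},
  {"tx": 0, "ty": 0, "tz": 0, "turn": 0, "grip": 0.5},
  {"tx": 0, "ty": 0, "tz": 0, "turn": 0, "grip": 0.5},
])

```text
time: 29.85
position: [0.5778, -0.1034, 0.1772]
tool_rot: [0.151, 3.137, 0.001]
ft_force: [0.3, -0.3, 0.5]
grip_width: 0.501
grip_force: 0.0
```

```bash
python3 plan.py .578,-.1037,.083,174.45,.5; python3 chk.py t10
cat > blobs.py <<'E'
import sys
from h import *
b=load(sys.argv[1])['px'][205:322,60:240].astype(int)
n,_,st,c=cv2.connectedComponentsWithStats(((b.min(2)>140)*255).astype('uint8'))
for i in range(1,n):
    if 15<st[i,4]<1000: print(c[i].round(1)+[60,205],st[i,2:])
E
python3 blobs.py t10
```

```text
now [ 0.5778 -0.1034  0.1772] th 174.5 q7 1.29 t 29.9
[{"tx":-0.0,"ty":-0.0,"tz":0.78,"turn":0.0,"grip":0.5},{"tx":-0.0,"ty":-0.0,"tz":0.79,"turn":0.0,"grip":0.5}]
bin score 0.848 shift px 0 0
lp1 score 0.539 shift px 30 -22
lp2 score 0.496 shift px -28 23
[190.2 211. ] [ 20  17 140]
[238.1 207.8] [ 3  6 16]
[164.6 210.6] [ 9  4 20]
[201.  220.7] [ 18  23 115]
[207.2 224.7] [ 6  6 16]
[204.6 230.3] [ 6  8 27]
[132.9 235.4] [ 30  12 270]
[177.6 245.1] [ 4  7 20]
[189.  249.6] [ 4  8 20]
[113.1 254.3] [10 13 48]
[144.7 254.2] [10 13 61]
[212.9 251.4] [13  9 40]
[224.6 252.5] [ 6  7 17]
[174. 259.] [ 8 10 38]
[233.6 263.7] [13 15 60]
[186.3 261.7] [ 8  6 25]
[144.  274.9] [10 13 54]
[170.6 275.9] [ 5  9 17]
[173.9 290.2] [ 15  32 216]
[132.8 293.4] [ 30  12 278]
[194.8 296.2] [ 6  9 18]
[182.3 298. ] [ 7  6 21]
[136.4 320. ] [23  3 52]
```

All five plugs in the bin are where I placed them. Now the last dock plug.

send_rows([
  {"tx": 0, "ty": 0, "tz": 0.79, "turn": 0, "grip": 0.5},
  {"tx": 0, "ty": 0, "tz": 0.76, "turn": 0, "grip": 0.5},
  {"tx": 0, "ty": 0, "tz": 0, "turn": 0, "grip": 0},
  {"tx": 0, "ty": 0, "tz": 0, "turn": 0, "grip": 0},
  {"tx": 0, "ty": 0, "tz": 0, "turn": 0, "grip": 0},
  {"tx": 0, "ty": 0, "tz": 0, "turn": 0, "grip": 0},
  {"tx": 0, "ty": 0, "tz": -0.15, "turn": 0, "grip": 0},
  {"tx": 0, "ty": 0, "tz": -0.25, "turn": 0, "grip": 0},
  {"tx": 0, "ty": 0, "tz": -0.4, "turn": 0, "grip": 0},
  {"tx": 0, "ty": 0, "tz": -0.6, "turn": 0, "grip": 0},
  {"tx": 0, "ty": 0, "tz": -0.7, "turn": 0, "grip": 0},
  {"tx": 0, "ty": 0, "tz": -0.5, "turn": 0, "grip": 0},
])

```text
time: 31.4
position: [0.5777, -0.1041, 0.2422]
tool_rot: [0.152, 3.136, -0.001]
ft_force: [0.4, -1.1, -1.5]
grip_width: 0.318
grip_force: 45.0
```

```bash
python3 plan.py .54,.10,.24,175,0 .457,.376,.19,178,0; python3 chk.py t11
```

```text
now [ 0.5777 -0.1041  0.2422] th 174.5 q7 1.33 t 31.4
[{"tx":0.19,"ty":0.66,"tz":0.01,"turn":-0.01,"grip":0.0},{"tx":0.19,"ty":0.67,"tz":0.01,"turn":-0.01,"grip":0.0},{"tx":0.19,"ty":0.67,"tz":0.01,"turn":-0.01,"grip":0.0},{"tx":0.19,"ty":0.66,"tz":0.0,"turn":-0.01,"grip":0.0},{"tx":0.19,"ty":0.67,"tz":0.01,"turn":-0.01,"grip":0.0},{"tx":0.3,"ty":0.74,"tz":0.14,"turn":-0.07,"grip":0.0},{"tx":0.29,"ty":0.75,"tz":0.14,"turn":-0.07,"grip":0.0},{"tx":0.28,"ty":0.75,"tz":0.14,"turn":-0.07,"grip":0.0},{"tx":0.28,"ty":0.75,"tz":0.14,"turn":-0.07,"grip":0.0},{"tx":0.27,"ty":0.75,"tz":0.13,"turn":-0.07,"grip":0.0},{"tx":0.26,"ty":0.76,"tz":0.14,"turn":-0.07,"grip":0.0}]
bin score 0.849 shift px 0 0
lp1 score 0.539 shift px 30 -22
lp2 score 0.508 shift px -28 23
```

send_rows([
  {"tx": 0.19, "ty": 0.66, "tz": 0.01, "turn": -0.01, "grip": 0},
  {"tx": 0.19, "ty": 0.67, "tz": 0.01, "turn": -0.01, "grip": 0},
  {"tx": 0.19, "ty": 0.67, "tz": 0.01, "turn": -0.01, "grip": 0},
  {"tx": 0.19, "ty": 0.66, "tz": 0, "turn": -0.01, "grip": 0},
  {"tx": 0.19, "ty": 0.67, "tz": 0.01, "turn": -0.01, "grip": 0},
  {"tx": 0.3, "ty": 0.74, "tz": 0.14, "turn": -0.07, "grip": 0},
  {"tx": 0.29, "ty": 0.75, "tz": 0.14, "turn": -0.07, "grip": 0},
  {"tx": 0.28, "ty": 0.75, "tz": 0.14, "turn": -0.07, "grip": 0},
  {"tx": 0.28, "ty": 0.75, "tz": 0.14, "turn": -0.07, "grip": 0},
  {"tx": 0.27, "ty": 0.75, "tz": 0.13, "turn": -0.07, "grip": 0},
  {"tx": 0.26, "ty": 0.76, "tz": 0.14, "turn": -0.07, "grip": 0},
  {"tx": 0, "ty": 0, "tz": 0, "turn": 0, "grip": 0},
])

```text
time: 32.95
position: [0.4523, 0.3806, 0.1873]
tool_rot: [-0.035, -3.139, -0.003]
ft_force: [0.4, -1.2, -0.4]
grip_width: 0.318
grip_force: 45.0
```

send_rows([
  {"tx": 0, "ty": 0, "tz": 0, "turn": 0, "grip": 0},
  {"tx": 0, "ty": 0, "tz": 0.66, "turn": 0, "grip": 0},
  {"tx": 0, "ty": 0, "tz": 0.66, "turn": 0, "grip": 0},
  {"tx": 0, "ty": 0, "tz": 0.5, "turn": 0, "grip": 0},
  {"tx": 0, "ty": 0, "tz": 0, "turn": 0, "grip": 0},
])

```text
time: 33.58
position: [0.4571, 0.3725, 0.0757]
tool_rot: [-0.055, -3.138, 0.006]
ft_force: [0.5, -0.7, -1.4]
grip_width: 0.318
grip_force: 45.0
```

send_rows([
  {"tx": 0, "ty": 0, "tz": 0.13, "turn": 0, "grip": 0},
  {"tx": 0, "ty": 0, "tz": 0, "turn": 0, "grip": 0.42},
  {"tx": 0, "ty": 0, "tz": 0, "turn": 0, "grip": 0.42},
  {"tx": 0, "ty": 0, "tz": -0.3, "turn": 0, "grip": 0.42},
  {"tx": 0, "ty": 0, "tz": -0.7, "turn": 0, "grip": 0.42},
  {"tx": 0, "ty": 0, "tz": -0.8, "turn": 0, "grip": 0.45},
  {"tx": 0, "ty": 0, "tz": -0.7, "turn": 0, "grip": 0.5},
  {"tx": 0, "ty": 0, "tz": -0.5, "turn": 0, "grip": 0.5},
])

```text
time: 34.58
position: [0.4567, 0.3769, 0.2536]
tool_rot: [0.048, 3.138, 0.003]
ft_force: [0.2, 0.6, 0.1]
grip_width: 0.494
grip_force: 0.0
```

```bash
python3 chk.py t12
python3 - <<'E'
from h import *
np.set_printoptions(precision=4,suppress=True)
t=load('top0');s=load('scene0');s1=load('s4')
H=np.array([.586,-.0143,0])+.045*np.array([.9953,-.0967,0])+[0,0,.085];ex=np.array([.9953,-.0967,0]);ey=np.array([.0967,.9953,0])
# bar mid line in the top view, angle minimising distance to the drawn bar line
A=np.array([190+108/3.7-.4,155+37/3.7-.4]);B=np.array([190+566/3.7-.4,155+78/3.7-.4]);n=np.array([-(B-A)[1],(B-A)[0]]);n/=np.linalg.norm(n)
C=np.array([195+36/4-.4,150+84/4-.4]);D=np.array([195+345/4-.4,150+350/4-.4]);m=np.array([-(D-C)[1],(D-C)[0]]);m/=np.linalg.norm(m)
for a in np.arange(1.9,2.7,.05):
    P=H+.1*(-np.cos(a)*ex+np.sin(a)*[0,0,1]); print(round(a,2),P,'top',(proj(t,P)-A)@n,'scene',(proj(s,P)-C)@m)
E
python3 plan.py .5,.2,.3,130,.5 .695,-.02,.28,84.45,.5
```

```text
bin score 0.74 shift px 0 0
lp1 score 0.539 shift px 30 -22
lp2 score 0.498 shift px -28 23
now [0.4576 0.3783 0.2571] th 178.2 q7 0.51 t 34.6
[{"tx":-0.11,"ty":-0.42,"tz":-0.1,"turn":0.86,"grip":0.5},{"tx":-0.16,"ty":-0.4,"tz":-0.1,"turn":0.86,"grip":0.5},{"tx":-0.21,"ty":-0.38,"tz":-0.1,"turn":0.86,"grip":0.5},{"tx":-0.26,"ty":-0.36,"tz":-0.1,"turn":0.86,"grip":0.5},{"tx":-0.3,"ty":-0.32,"tz":-0.1,"turn":0.86,"grip":0.5},{"tx":-0.33,"ty":-0.28,"tz":-0.11,"turn":0.86,"grip":0.5},{"tx":-0.37,"ty":-0.24,"tz":-0.1,"turn":0.86,"grip":0.5},{"tx":-0.82,"ty":0.02,"tz":0.05,"turn":0.95,"grip":0.5},{"tx":-0.81,"ty":0.13,"tz":0.06,"turn":0.95,"grip":0.5},{"tx":-0.78,"ty":0.23,"tz":0.05,"turn":0.95,"grip":0.5},{"tx":-0.74,"ty":0.33,"tz":0.06,"turn":0.95,"grip":0.5},{"tx":-0.69,"ty":0.43,"tz":0.05,"turn":0.95,"grip":0.5}]
[{"tx":-0.63,"ty":0.52,"tz":0.06,"turn":0.95,"grip":0.5}]Traceback (most recent call last):
  File "<stdin>", line 9, in <module>
TypeError: can't multiply sequence by non-int of type 'numpy.float64'
```

send_rows([
  {"tx": -0.11, "ty": -0.42, "tz": -0.1, "turn": 0.86, "grip": 0.5},
  {"tx": -0.16, "ty": -0.4, "tz": -0.1, "turn": 0.86, "grip": 0.5},
  {"tx": -0.21, "ty": -0.38, "tz": -0.1, "turn": 0.86, "grip": 0.5},
  {"tx": -0.26, "ty": -0.36, "tz": -0.1, "turn": 0.86, "grip": 0.5},
  {"tx": -0.3, "ty": -0.32, "tz": -0.1, "turn": 0.86, "grip": 0.5},
  {"tx": -0.33, "ty": -0.28, "tz": -0.11, "turn": 0.86, "grip": 0.5},
  {"tx": -0.37, "ty": -0.24, "tz": -0.1, "turn": 0.86, "grip": 0.5},
  {"tx": -0.82, "ty": 0.02, "tz": 0.05, "turn": 0.95, "grip": 0.5},
  {"tx": -0.81, "ty": 0.13, "tz": 0.06, "turn": 0.95, "grip": 0.5},
  {"tx": -0.78, "ty": 0.23, "tz": 0.05, "turn": 0.95, "grip": 0.5},
  {"tx": -0.74, "ty": 0.33, "tz": 0.06, "turn": 0.95, "grip": 0.5},
  {"tx": -0.69, "ty": 0.43, "tz": 0.05, "turn": 0.95, "grip": 0.5},
])

```text
time: 36.12
position: [0.6621, 0.0135, 0.2775]
tool_rot: [2.185, 2.256, 0.002]
ft_force: [0.3, 1.1, -0.3]
grip_width: 0.498
grip_force: 0.0
```

```bash
python3 - <<'E'
from h import *
np.set_printoptions(precision=4,suppress=True)
t=load('top0');s=load('scene0')
ex=np.array([.9953,-.0967,0]);ez=np.array([0,0,1.]);H=np.array([.586,-.0143,.085])+.045*ex
def ln(A,B):
    A,B=np.array(A),np.array(B);n=np.array([-(B-A)[1],(B-A)[0]]);return A,n/np.linalg.norm(n)
A,n=ln((190+108/3.7-.4,155+37/3.7-.4),(190+566/3.7-.4,155+78/3.7-.4))
C,m=ln((195+36/4-.4,150+84/4-.4),(195+345/4-.4,150+350/4-.4))
for a in np.arange(2.0,2.66,.1):
    P=H+.1*(-np.cos(a)*ex+np.sin(a)*ez); print(round(a,2),P,'top',(proj(t,P)-A)@n,'scene',(proj(s,P)-C)@m)
snap('scene','s13');im=cv2.imread('pics/s13.png');cv2.imwrite('pics/s13c.png',cv2.resize(im[130:350,195:515],None,fx=2.5,fy=2.5,interpolation=cv2.INTER_CUBIC))
E
python3 plan.py .695,-.025,.28,84.45,.5
```

```text
2.0 [ 0.6722 -0.0227  0.1759] top 9.215568819525796 scene -12.002546459236903
2.1 [ 0.681  -0.0235  0.1713] top 5.764135268102103 scene -7.436839456925295
2.2 [ 0.6894 -0.0243  0.1658] top 2.6444517557943117 scene -2.82686933875339
2.3 [ 0.6971 -0.0251  0.1596] top -0.11178929609364818 scene 1.769431181037266
2.4 [ 0.7042 -0.0258  0.1525] top -2.4792614703546674 scene 6.294251094701149
2.5 [ 0.7105 -0.0264  0.1448] top -4.439062313084325 scene 10.691053650564289
2.6 [ 0.7161 -0.0269  0.1366] top -5.97859387261561 scene 14.905684328168551
now [0.6657 0.0051 0.2755] th 91.1 q7 -0.25 t 36.2
[{"tx":-0.51,"ty":0.48,"tz":-0.07,"turn":0.83,"grip":0.5}]
```

View pics/s13c.png

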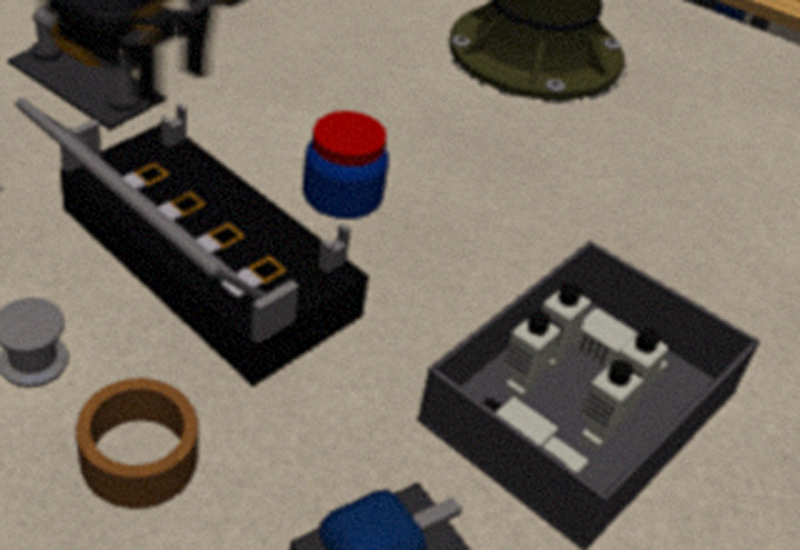

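The sockets are empty and all six plugs are in the bin: four standing (crop ~(570,310), (537,335), (650,350), (613,390)) and two lying. Both views put the bail at about 2.27 rad, with the bar centre at (0.695, -0.025, 0.1615).

send_rows([
  {"tx": -0.51, "ty": 0.48, "tz": 0, "turn": 0.83, "grip": 0.3},
  {"tx": 0, "ty": 0, "tz": 0, "turn": 0, "grip": 0.3},
  {"tx": 0, "ty": 0, "tz": 0, "turn": 0, "grip": 0.3},
])

```text
time: 36.55
position: [0.6907, -0.0141, 0.2769]
tool_rot: [-2.306, -2.132, -0.002]
ft_force: [0.2, 0.5, 0.3]
grip_width: 0.318
grip_force: 0.0
```

```bash
python3 plan.py .695,-.025,.1565,84.45,.3
```

```text
now [ 0.6907 -0.0141  0.2769] th 85.5 q7 -0.31 t 36.5
[{"tx":-0.06,"ty":0.03,"tz":0.67,"turn":0.04,"grip":0.3},{"tx":-0.06,"ty":0.03,"tz":0.67,"turn":0.04,"grip":0.3},{"tx":-0.06,"ty":0.03,"tz":0.67,"turn":0.04,"grip":0.3}]
```

send_rows([
  {"tx": -0.18, "ty": 0.09, "tz": 0.3, "turn": 0.12, "grip": 0.3},
  {"tx": 0, "ty": 0, "tz": 0.6, "turn": 0, "grip": 0.3},
  {"tx": 0, "ty": 0, "tz": 0.6, "turn": 0, "grip": 0.3},
  {"tx": 0, "ty": 0, "tz": 0.5, "turn": 0, "grip": 0.3},
  {"tx": 0, "ty": 0, "tz": 0, "turn": 0, "grip": 0.3},
], newtons=20)

```text
time: 37.17
position: [0.6931, -0.0272, 0.1526]
tool_rot: [-2.323, -2.109, 0.008]
ft_force: [0.2, -0.3, -0.2]
grip_width: 0.301
grip_force: 0.0
```

send_rows([
  {"tx": 0, "ty": 0, "tz": 0, "turn": 0, "grip": 0},
  {"tx": 0, "ty": 0, "tz": 0, "turn": 0, "grip": 0},
  {"tx": 0, "ty": 0, "tz": 0, "turn": 0, "grip": 0},
  {"tx": 0, "ty": 0, "tz": 0, "turn": 0, "grip": 0},
], newtons=20)

```text
time: 37.67
position: [0.6964, -0.0264, 0.1574]
tool_rot: [2.325, 2.11, 0.003]
ft_force: [0.4, -0.6, 2.0]
grip_width: 0.128
grip_force: 20.0
```

Run:
```python
# arc rows from the present pose: tool y = dock x
from h import *
s=ctrl.get_state();p=s['position'];print(p.round(4),s['ft_force'].round(1),s['grip_width'])
ex=np.array([.9953,-.0967]);H=np.array([.586,-.0143])+.045*ex
X=(p[:2]-H)@ex;Z=p[2]+.005-.085;r=np.hypot(X,Z);a0=np.arctan2(Z,-X);print('r',r,'a0',a0,'lat',(p[:2]-H)@[.0967,.9953])
n=18
for k in range(n):
    a,b=a0*(1-k/n),a0*(1-(k+1)/n)
    print(round(float(a),2),'ty',round(r*(-np.cos(b)+np.cos(a))/.06,2),'tz',round(-r*(np.sin(b)-np.sin(a))/.06,2))
```

```text
[ 0.6964 -0.0264  0.1574] [ 0.4 -0.6  2. ] 0.12847376141684202
r 0.10170117821240394 a0 2.27713671860822 lat -0.0013812091198420143
2.28 ty -0.17 tz -0.13
2.15 ty -0.19 tz -0.11
2.02 ty -0.2 tz -0.08
1.9 ty -0.21 tz -0.06
1.77 ty -0.21 tz -0.03
1.64 ty -0.21 tz -0.0
1.52 ty -0.21 tz 0.02
1.39 ty -0.21 tz 0.05
1.27 ty -0.2 tz 0.08
1.14 ty -0.19 tz 0.1
1.01 ty -0.17 tz 0.12
0.89 ty -0.16 tz 0.15
0.76 ty -0.14 tz 0.16
0.63 ty -0.12 tz 0.18
0.51 ty -0.09 tz 0.19
0.38 ty -0.07 tz 0.2
0.25 ty -0.04 tz 0.21
0.13 ty -0.01 tz 0.21
```

send_rows([
  {"tx": 0, "ty": -0.17, "tz": -0.13, "turn": 0, "grip": 0},
  {"tx": 0, "ty": -0.19, "tz": -0.11, "turn": 0, "grip": 0},
  {"tx": 0, "ty": -0.2, "tz": -0.08, "turn": 0, "grip": 0},
  {"tx": 0, "ty": -0.21, "tz": -0.06, "turn": 0, "grip": 0},
  {"tx": 0, "ty": -0.21, "tz": -0.03, "turn": 0, "grip": 0},
  {"tx": 0, "ty": -0.21, "tz": 0, "turn": 0, "grip": 0},
  {"tx": 0, "ty": -0.21, "tz": 0.02, "turn": 0, "grip": 0},
  {"tx": 0, "ty": -0.21, "tz": 0.05, "turn": 0, "grip": 0},
])

```text
time: 38.67
position: [0.5983, -0.0169, 0.1761]
tool_rot: [-2.326, -2.111, 0.0]
ft_force: [2.6, 0.7, 2.1]
grip_width: 0.128
grip_force: 20.0
```

```bash
cat > arc.py <<'E'
from h import *
import sys
s=ctrl.get_state();p=s['position'];print(p.round(4),s['ft_force'].round(1),s['grip_width'])
ex=np.array([.9953,-.0967]);H=np.array([.586,-.0143])+.045*ex
X=(p[:2]-H)@ex;Z=p[2]+.005-.085;r=np.hypot(X,Z);a0=np.arctan2(Z,-X);print('r',r,'a0',a0,'lat',(p[:2]-H)@[.0967,.9953])
n=int(sys.argv[1])
for k in range(n):
    b=a0*(1-(k+1)/n);x,z=-.1*np.cos(b),.1*np.sin(b)
    print(round(float(b),2),'ty',round((x-X)/.06,2),'tz',round(-(z-Z)/.06,2));X,Z=x,z
E
python3 arc.py 10
```

```text
[ 0.5983 -0.0169  0.1761] [2.6 0.7 2.1] 0.12794997396654284
r 0.10139884683302841 a0 1.2447655386017031 lat -0.001420511658924573
1.12 ty -0.18 tz 0.1
1.0 ty -0.18 tz 0.1
0.87 ty -0.17 tz 0.12
0.75 ty -0.15 tz 0.14
0.62 ty -0.13 tz 0.16
0.5 ty -0.11 tz 0.18
0.37 ty -0.09 tz 0.19
0.25 ty -0.06 tz 0.2
0.12 ty -0.04 tz 0.2
0.0 ty -0.01 tz 0.21
```

Low forces and tracking well. I'll continue to about 0.12 rad, then check.

send_rows([
  {"tx": 0, "ty": -0.18, "tz": 0.1, "turn": 0, "grip": 0},
  {"tx": 0, "ty": -0.18, "tz": 0.1, "turn": 0, "grip": 0},
  {"tx": 0, "ty": -0.17, "tz": 0.12, "turn": 0, "grip": 0},
  {"tx": 0, "ty": -0.15, "tz": 0.14, "turn": 0, "grip": 0},
  {"tx": 0, "ty": -0.13, "tz": 0.16, "turn": 0, "grip": 0},
  {"tx": 0, "ty": -0.11, "tz": 0.18, "turn": 0, "grip": 0},
  {"tx": 0, "ty": -0.09, "tz": 0.19, "turn": 0, "grip": 0},
  {"tx": 0, "ty": -0.06, "tz": 0.2, "turn": 0, "grip": 0},
  {"tx": 0, "ty": -0.04, "tz": 0.2, "turn": 0, "grip": 0},
  {"tx": 0, "ty": 0, "tz": 0, "turn": 0, "grip": 0},
])

```text
time: 39.92
position: [0.5326, -0.0107, 0.0918]
tool_rot: [-2.325, -2.11, 0.001]
ft_force: [2.3, 1.9, -1.7]
grip_width: 0.131
grip_force: 20.0
```

```bash
python3 arc.py 2
```

```text
[ 0.5326 -0.0107  0.0918] [ 2.3  1.9 -1.7] 0.1311683949134705
r 0.0992235887950247 a0 0.11963370108754201 lat -0.001544500005206539
0.06 ty -0.02 tz 0.1
0.0 ty -0.0 tz 0.1
```

send_rows([
  {"tx": 0, "ty": -0.02, "tz": 0.1, "turn": 0, "grip": 0},
  {"tx": 0, "ty": 0, "tz": 0.1, "turn": 0, "grip": 0},
  {"tx": 0, "ty": 0, "tz": 0, "turn": 0, "grip": 0},
  {"tx": 0, "ty": 0, "tz": 0, "turn": 0, "grip": 0},
])

```text
time: 40.42
position: [0.5317, -0.0106, 0.0809]
tool_rot: [-2.326, -2.111, 0.0]
ft_force: [1.7, 3.0, -1.4]
grip_width: 0.126
grip_force: 20.0
```

send_rows([
  {"tx": 0, "ty": 0, "tz": 0.05, "turn": 0, "grip": 0},
  {"tx": 0, "ty": 0, "tz": 0, "turn": 0, "grip": 0},
])

```text
time: 40.67
position: [0.5317, -0.0106, 0.0779]
tool_rot: [-2.326, -2.111, 0.001]
ft_force: [0.7, 3.2, -0.6]
grip_width: 0.125
grip_force: 20.1
```

send_rows([
  {"tx": 0, "ty": 0, "tz": 0.05, "turn": 0, "grip": 0},
  {"tx": 0, "ty": 0, "tz": 0, "turn": 0, "grip": 0},
])

```text
time: 40.92
position: [0.5317, -0.0107, 0.0767]
tool_rot: [2.326, 2.111, -0.003]
ft_force: [-4.6, 2.3, 13.5]
grip_width: 0.124
grip_force: 18.9
```

send_rows([
  {"tx": 0, "ty": 0, "tz": 0.05, "turn": 0, "grip": 0},
  {"tx": 0, "ty": 0, "tz": 0, "turn": 0, "grip": 0},
], newtons=40)

```text
time: 41.18
position: [0.5318, -0.0106, 0.0764]
tool_rot: [2.326, 2.11, -0.006]
ft_force: [-13.9, 2.2, 35.5]
grip_width: 0.123
grip_force: 37.1
```

Hard stop reached, so the bar is home. I'll relax the push, release, lift off and look.

send_rows([
  {"tx": 0, "ty": 0, "tz": -0.06, "turn": 0, "grip": 0},
  {"tx": 0, "ty": 0, "tz": 0, "turn": 0, "grip": 0.3},
  {"tx": 0, "ty": 0, "tz": 0, "turn": 0, "grip": 0.3},
  {"tx": 0, "ty": 0, "tz": 0, "turn": 0, "grip": 0.3},
  {"tx": 0, "ty": 0, "tz": -0.3, "turn": 0, "grip": 0.3},
  {"tx": 0, "ty": 0, "tz": -0.7, "turn": 0, "grip": 0.3},
  {"tx": 0, "ty": 0, "tz": -0.8, "turn": 0, "grip": 0.3},
  {"tx": 0, "ty": 0, "tz": -0.8, "turn": 0, "grip": 0.3},
  {"tx": 0, "ty": 0, "tz": 0, "turn": 0, "grip": 0.3},
], newtons=20)

```text
time: 42.3
position: [0.5346, -0.0102, 0.2369]
tool_rot: [2.321, 2.106, 0.008]
ft_force: [-0.5, 1.0, -0.7]
grip_width: 0.3
grip_force: 0.0
```

```bash
python3 -c "
from h import *
snap('scene','s14');snap('top','t14')
im=cv2.imread('pics/s14.png');cv2.imwrite('pics/s14c.png',cv2.resize(im[110:285,195:395],None,fx=3.4,fy=3.4,interpolation=cv2.INTER_CUBIC))"; python3 plan.py .45,-.2,.24,60,.4
```

```text
now [ 0.5321 -0.0108  0.2326] th 84.4 q7 -0.22 t 42.4
[{"tx":-0.65,"ty":-0.21,"tz":-0.02,"turn":0.61,"grip":0.4},{"tx":-0.67,"ty":-0.15,"tz":-0.03,"turn":0.61,"grip":0.4},{"tx":-0.68,"ty":-0.1,"tz":-0.02,"turn":0.61,"grip":0.4},{"tx":-0.69,"ty":-0.04,"tz":-0.03,"turn":0.61,"grip":0.4},{"tx":-0.69,"ty":0.02,"tz":-0.02,"turn":0.61,"grip":0.4}]
```

View pics/s14c.png

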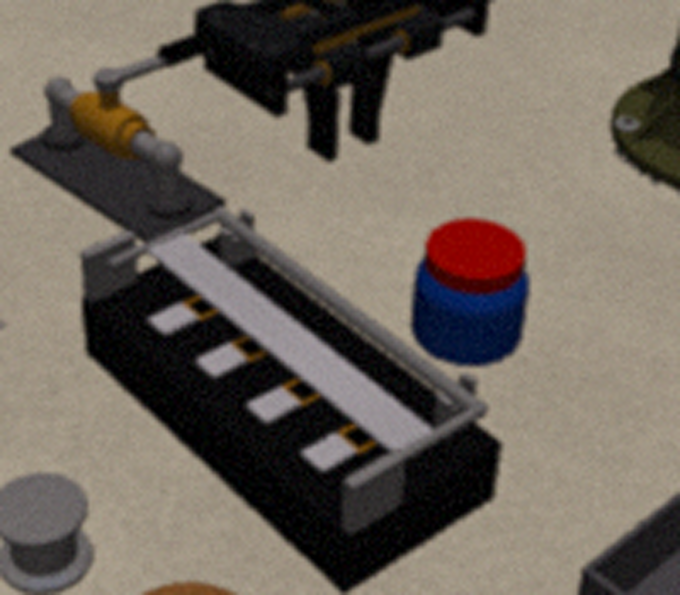

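The bail is closed: the bar lies in both hooks (crop ~(245,215) to (475,400)) and the strip covers the sockets. Next is the valve, with its axis at about (0.471, -0.349) and the lever at about 7°.

```bash
python3 - <<'E'
from h import *
b=load('top0')['px'];t=load('top0')
sub=b[285:330,395:430].max(2)
ys,xs=np.where(sub<45);print(len(xs),xs.min()+395,xs.max()+395,ys.min()+285,ys.max()+285)
x=xs+395.;y=ys+285.
c=np.array([x.mean(),y.mean()]);u,s,v=np.linalg.svd(np.c_[x,y]-c,full_matrices=False)
A=atz(t,*(c-15*v[0]),.107);B=atz(t,*(c+15*v[0]),.107);C=atz(t,*c,.112);print(C,A,B,np.degrees(np.arctan2(*(A-B)[1::-1])))
# base plate orientation
g=b.astype(int);m=((g.max(2)<75)&(g.max(2)-g.min(2)<25)).astype('uint8')[240:296,355:450]
cs,_=cv2.findContours(m*255,cv2.RETR_EXTERNAL,cv2.CHAIN_APPROX_NONE);k=max(cs,key=cv2.contourArea)
P=np.array([atz(t,*(q+[355,240]),.005)[:2] for q in k[:,0]],dtype='float32');print(cv2.minAreaRect(P))
E
python3 plan.py .38,-.338,.2,-6.9,.45
```

```text
155 409 415 293 322
[ 0.38011618 -0.33563933  0.112     ] [ 0.41454178 -0.34093506  0.107     ] [ 0.34493967 -0.33372708  0.107     ] -5.9124620386480125
((0.4707704484462738, -0.34708842635154724), (0.08486371487379074, 0.19733579456806183), 0.8700603246688843)
now [ 0.5321 -0.0108  0.2326] th 84.4 q7 -0.22 t 42.4
[{"tx":-0.47,"ty":-0.17,"tz":0.05,"turn":0.95,"grip":0.45},{"tx":-0.49,"ty":-0.1,"tz":0.04,"turn":0.95,"grip":0.45},{"tx":-0.5,"ty":-0.04,"tz":0.05,"turn":0.95,"grip":0.45},{"tx":-0.5,"ty":0.03,"tz":0.04,"turn":0.95,"grip":0.45},{"tx":-0.49,"ty":0.1,"tz":0.05,"turn":0.95,"grip":0.45},{"tx":-0.48,"ty":0.16,"tz":0.04,"turn":0.95,"grip":0.45},{"tx":-0.45,"ty":0.22,"tz":0.05,"turn":0.95,"grip":0.45},{"tx":-0.42,"ty":0.28,"tz":0.04,"turn":0.95,"grip":0.45},{"tx":-0.37,"ty":0.33,"tz":0.05,"turn":0.95,"grip":0.45},{"tx":-0.33,"ty":0.38,"tz":0.04,"turn":0.95,"grip":0.45},{"tx":-0.27,"ty":0.42,"tz":0.05,"turn":0.95,"grip":0.45},{"tx":-0.22,"ty":0.45,"tz":0.04,"turn":0.95,"grip":0.45}]
```

send_rows([
  {"tx": -0.47, "ty": -0.17, "tz": 0.05, "turn": 0.95, "grip": 0.45},
  {"tx": -0.49, "ty": -0.1, "tz": 0.04, "turn": 0.95, "grip": 0.45},
  {"tx": -0.5, "ty": -0.04, "tz": 0.05, "turn": 0.95, "grip": 0.45},
  {"tx": -0.5, "ty": 0.03, "tz": 0.04, "turn": 0.95, "grip": 0.45},
  {"tx": -0.49, "ty": 0.1, "tz": 0.05, "turn": 0.95, "grip": 0.45},
  {"tx": -0.48, "ty": 0.16, "tz": 0.04, "turn": 0.95, "grip": 0.45},
  {"tx": -0.45, "ty": 0.22, "tz": 0.05, "turn": 0.95, "grip": 0.45},
  {"tx": -0.42, "ty": 0.28, "tz": 0.04, "turn": 0.95, "grip": 0.45},
  {"tx": -0.37, "ty": 0.33, "tz": 0.05, "turn": 0.95, "grip": 0.45},
  {"tx": -0.33, "ty": 0.38, "tz": 0.04, "turn": 0.95, "grip": 0.45},
  {"tx": -0.27, "ty": 0.42, "tz": 0.05, "turn": 0.95, "grip": 0.45},
  {"tx": -0.22, "ty": 0.45, "tz": 0.04, "turn": 0.95, "grip": 0.45},
])

```text
time: 43.9
position: [0.3784, -0.338, 0.1976]
tool_rot: [-3.134, 0.192, 0.004]
ft_force: [0.2, 0.1, 0.6]
grip_width: 0.446
grip_force: 0.0
```

send_rows([
  {"tx": 0, "ty": 0, "tz": 0, "turn": 0, "grip": 0.45},
  {"tx": 0, "ty": 0, "tz": 0, "turn": 0, "grip": 0.45},
])

```text
time: 44.15
position: [0.3799, -0.3366, 0.1984]
tool_rot: [-3.134, 0.182, 0.002]
ft_force: [0.9, 0.5, -0.2]
grip_width: 0.446
grip_force: 0.0
```

```bash
python3 plan.py .381,-.3375,.102,-6.5,.45; python3 -c "
from h import *
im=snap('scene','s15');s=ctrl.get_state();print(proj(im,s['position']),proj(im,[.381,-.3375,.107]))
cv2.imwrite('pics/s15c.png',cv2.resize(cv2.imread('pics/s15.png')[60:200,180:340],None,fx=4,fy=4,interpolation=cv2.INTER_CUBIC))"
```

```text
now [ 0.3799 -0.3366  0.1984] th -6.6 q7 -1.04 t 44.1
[{"tx":0.01,"ty":0.01,"tz":0.8,"turn":-0.01,"grip":0.45},{"tx":0.01,"ty":0.0,"tz":0.81,"turn":-0.01,"grip":0.45}]Traceback (most recent call last):
  File "<string>", line 3, in <module>
    im=snap('scene','s15');s=ctrl.get_state();print(proj(im,s['position']),proj(im,[.381,-.3375,.107]))
                                                    ~~~~^^^^^^^^^^^^^^^^^^
  File "h.py", line 15, in proj
    T=np.linalg.inv(im['T']);c=T[:3,:3]@np.asarray(P)+T[:3,3];c=im['K']@c;return c[:2]/c[2]
                    ~~^^^^^
KeyError: 'T'
```

send_rows([
  {"tx": 0.01, "ty": 0.01, "tz": 0.6, "turn": 0, "grip": 0.45},
  {"tx": 0.01, "ty": 0, "tz": 0.6, "turn": 0, "grip": 0.45},
  {"tx": 0, "ty": 0, "tz": 0.38, "turn": 0, "grip": 0.45},
  {"tx": 0, "ty": 0, "tz": 0, "turn": 0, "grip": 0},
  {"tx": 0, "ty": 0, "tz": 0, "turn": 0, "grip": 0},
  {"tx": 0, "ty": 0, "tz": 0, "turn": 0, "grip": 0},
  {"tx": 0, "ty": 0, "tz": 0, "turn": 0, "grip": 0},
  {"tx": 0, "ty": 0, "tz": 0, "turn": 0, "grip": 0},
], newtons=20)

```text
time: 45.2
position: [0.3818, -0.3389, 0.1058]
tool_rot: [3.135, -0.184, 0.002]
ft_force: [0.3, 1.5, 6.2]
grip_width: 0.171
grip_force: 20.0
```

send_rows([
  {"tx": 0.01, "ty": -0.11, "tz": 0, "turn": 0.53, "grip": 0},
  {"tx": 0, "ty": -0.11, "tz": 0, "turn": 0.53, "grip": 0},
  {"tx": 0.01, "ty": -0.11, "tz": 0, "turn": 0.53, "grip": 0},
  {"tx": 0, "ty": -0.11, "tz": 0, "turn": 0.53, "grip": 0},
  {"tx": 0.01, "ty": -0.11, "tz": 0, "turn": 0.53, "grip": 0},
  {"tx": 0, "ty": -0.11, "tz": 0, "turn": 0.53, "grip": 0},
  {"tx": 0, "ty": 0, "tz": 0, "turn": 0, "grip": 0},
])

```text
time: 46.08
position: [0.3948, -0.301, 0.1058]
tool_rot: [3.018, -0.871, -0.0]
ft_force: [-1.9, 3.1, 8.5]
grip_width: 0.168
grip_force: 20.0
```

```bash
cat > lev.py <<'E'
from h import *
s=ctrl.get_state();p=s['position'];d=p[:2]-[.4707,-.348];r=s['tool_rot']
print('lever by TCP',np.degrees(np.arctan2(d[1],-d[0])),'r',np.linalg.norm(d),'theta',2*np.degrees(np.arctan2(r[1],r[0])),s['ft_force'].round(1),s['torque'].round(2))
E
python3 lev.py
```

```text
lever by TCP 31.76129422260731 r 0.08932566217288876 theta -32.19507446681837 [-1.9  3.1  8.5] [ 0.83  0.49 -0.02]
```

send_rows([
  {"tx": 0.01, "ty": -0.11, "tz": 0, "turn": 0.54, "grip": 0},
  {"tx": 0, "ty": -0.115, "tz": 0, "turn": 0.54, "grip": 0},
  {"tx": 0, "ty": -0.115, "tz": 0, "turn": 0.54, "grip": 0},
  {"tx": 0, "ty": 0, "tz": 0, "turn": 0, "grip": 0},
  {"tx": 0, "ty": 0, "tz": 0, "turn": 0, "grip": 0},
])

```text
time: 46.7
position: [0.4074, -0.285, 0.1058]
tool_rot: [-2.901, 1.206, -0.0]
ft_force: [-2.1, 2.9, 8.8]
grip_width: 0.17
grip_force: 20.0
```

```bash
python3 lev.py
```

```text
lever by TCP 44.85682469755505 r 0.08931075940362203 theta 314.8396714566422 [-2.1  2.9  8.8] [ 0.8   0.43 -0.1 ]
```

send_rows([
  {"tx": 0, "ty": 0, "tz": 0, "turn": 0, "grip": 0.4},
  {"tx": 0, "ty": 0, "tz": 0, "turn": 0, "grip": 0.4},
  {"tx": 0, "ty": 0, "tz": 0, "turn": 0, "grip": 0.4},
  {"tx": 0, "ty": 0, "tz": -0.3, "turn": 0, "grip": 0.4},
  {"tx": 0, "ty": 0, "tz": -0.7, "turn": 0, "grip": 0.4},
  {"tx": 0, "ty": 0, "tz": -0.8, "turn": 0, "grip": 0.4},
  {"tx": 0, "ty": 0, "tz": -0.8, "turn": 0, "grip": 0.4},
  {"tx": 0, "ty": 0, "tz": 0, "turn": 0, "grip": 0.4},
])

```text
time: 47.7
position: [0.4093, -0.2868, 0.2661]
tool_rot: [2.898, -1.205, 0.014]
ft_force: [0.4, 0.2, -0.2]
grip_width: 0.4
grip_force: 0.0
```

```bash
python3 plan.py .52,.03,.28,_,.4
```

```text
now [ 0.4093 -0.2868  0.2661] th -45.2 q7 -1.8 t 47.7
[{"tx":-0.35,"ty":-0.72,"tz":-0.03,"turn":-0.0,"grip":0.4},{"tx":-0.35,"ty":-0.72,"tz":-0.03,"turn":-0.0,"grip":0.4},{"tx":-0.35,"ty":-0.72,"tz":-0.03,"turn":-0.0,"grip":0.4},{"tx":-0.35,"ty":-0.72,"tz":-0.04,"turn":-0.0,"grip":0.4},{"tx":-0.35,"ty":-0.72,"tz":-0.03,"turn":-0.0,"grip":0.4},{"tx":-0.35,"ty":-0.72,"tz":-0.04,"turn":-0.0,"grip":0.4},{"tx":-0.34,"ty":-0.71,"tz":-0.03,"turn":-0.0,"grip":0.4}]
```

send_rows([
  {"tx": -0.35, "ty": -0.72, "tz": -0.03, "turn": 0, "grip": 0.4},
  {"tx": -0.35, "ty": -0.72, "tz": -0.03, "turn": 0, "grip": 0.4},
  {"tx": -0.35, "ty": -0.72, "tz": -0.03, "turn": 0, "grip": 0.4},
  {"tx": -0.35, "ty": -0.72, "tz": -0.04, "turn": 0, "grip": 0.4},
  {"tx": -0.35, "ty": -0.72, "tz": -0.03, "turn": 0, "grip": 0.4},
  {"tx": 0, "ty": 0, "tz": 0, "turn": 0, "grip": 0.4},
])

```text
time: 48.45
position: [0.4868, -0.054, 0.2706]
tool_rot: [-2.905, 1.194, -0.0]
ft_force: [-0.0, -0.0, 0.3]
grip_width: 0.401
grip_force: 0.0
```

Run:
```python
from h import *
snap('scene','sF');snap('top','tF');t=load('tF');b=t['px']
sub=b[270:330,365:440].max(2);m=(sub<45).astype('uint8')*255
n,L,st,c=cv2.connectedComponentsWithStats(m)
i=1+np.argmax(st[1:,4]);print(st[1:].tolist())
ys,xs=np.where(L==i);x=xs+365.;y=ys+270.;k=np.array([x.mean(),y.mean()])
v=np.linalg.svd(np.c_[x,y]-k,full_matrices=False)[2][0]
A,B=atz(t,*(k-12*v),.107),atz(t,*(k+12*v),.107);print(k,atz(t,*k,.112),np.degrees(np.arctan2(*(A-B)[1::-1])))
cv2.imwrite('pics/tFc.png',cv2.resize(cv2.imread('pics/tF.png')[180:330,70:450],None,fx=2.1,fy=2.1,interpolation=cv2.INTER_CUBIC))
```

```text
[[13, 14, 22, 24, 148]]
[388.82432432 295.30405405] [ 0.40751881 -0.28208144  0.112     ] -43.558222718440234
```

View pics/tFc.png

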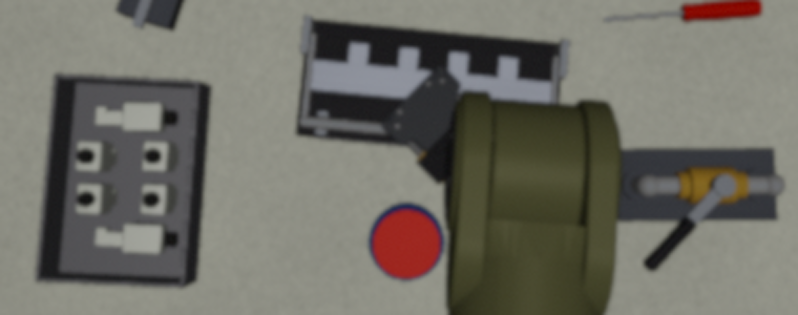

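View pics/sF.png

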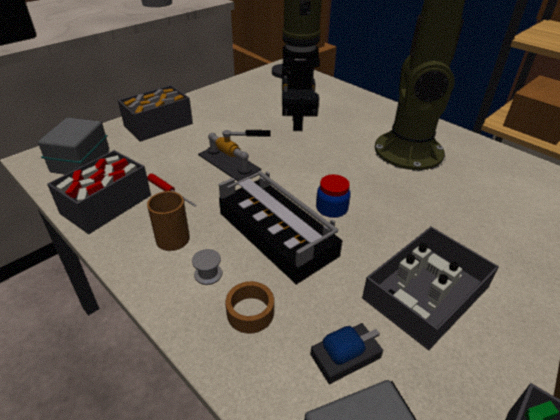

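The final pictures show six plugs in the bin, the bail closed in both hooks and the lever at about 45° (crop (650,265) to (725,185)). The bystanders haven't moved and the arm is clear, so I'm handing in.

```bash
python3 -c "
from bench import ctrl
print(ctrl.close_job())"
```

```text
the job is handed in; nothing more can be done
None
```

I handed the job in: all six plugs are in the bin, the bail bar is pressed home in both hooks, the valve lever is at about 45°, and the other things on the bench are where they were.

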